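# Build a filter pack, knock it settled with the mallet and prime the pump

## Task

Stack all the filter discs lying on the bench, in any order, centred on the stand's round grey plate, and then set the steel weight centred on top of them. With the stack complete, pick up the mallet and knock the stand's red sprung striker fully down with its head (never with the gripper), then push the pump's yellow sprung plunger fully in. Finish with the mallet lying back on its grey mat, the pack still standing neatly centred on the plate with the weight on top, and the bottle and jars left alone.

Things in the scene. Friction and masses are not known exactly. Their poses are not given: they have to be found in the camera images.
- disc_white: flat round white filter disc, 56 mm diameter, 15 mm thick, 60 g, lying flat on the bench (may be absent), both faces alike; origin at its centre, 7.5 mm above the bench, z along its axis
- disc_blue: flat round blue filter disc, 56 mm diameter, 15 mm thick, 60 g, lying flat on the bench (may be absent), both faces alike; origin at its centre, 7.5 mm above the bench, z along its axis
- disc_green: flat round green filter disc, 56 mm diameter, 15 mm thick, 60 g, lying flat on the bench (may be absent), both faces alike; origin at its centre, 7.5 mm above the bench, z along its axis
- disc_orange: flat round orange filter disc, 56 mm diameter, 15 mm thick, 60 g, lying flat on the bench (may be absent), both faces alike; origin at its centre, 7.5 mm above the bench, z along its axis
- disc_yellow: flat round yellow filter disc, 56 mm diameter, 15 mm thick, 60 g, lying flat on the bench (may be absent), both faces alike; origin at its centre, 7.5 mm above the bench, z along its axis
- weight: dark steel disc weight, 56 mm diameter and 20 mm thick, with a black knob on top (24 mm diameter, 28 mm tall, so 48 mm overall), about 380 g, standing on the bench; origin at the centre of its underside, z up
- mallet: mallet: cube head of 52 mm side (black rubber, orange band), square wooden handle 20 mm thick along its own -x, from 26 to 146 mm from the origin; origin at the centre of the head. Lies on the mat on a side of the head, handle level, 26 mm above the mat. Any of the four sides round the handle may strike. About 200 g, centre of mass 20 mm from the origin towards the handle
- mat: fixed grey rubber mat, 200 mm (its x) by 120 mm (its y), 4 mm thick, where the mallet lies; origin at the centre of its underside
- stand: fixed white settling stand, base 130 mm (its x) by 290 mm (its y), 22 mm high; origin at the centre of its underside. The plate is at its own (0, -80) mm, the striker at (0, +90) mm, 170 mm apart
- plate (a point): centre of the top face of the stand's round grey plate, 96 mm in diameter, top 40 mm above the bench, marked with a black ring of 60 mm diameter; axes as the stand's
- striker: red round cap of the sprung striker, 38 mm diameter, 10 mm thick, on a 16 mm pin that goes down into a black housing (56 mm diameter, top 45 mm above the bench); origin at the centre of the cap's top face, 85 mm above the bench when up. 65 mm when fully down (20 mm stroke). Its spring takes 3 N rising to 9 N and lifts it again after the blow
- pump: fixed white pump module, 130 x 130 mm, 90 mm high, the plunger sticks out of its front face; origin at the bottom edge of the front face, in its middle; its x axis points from the front face into the module (the push direction)
- plunger_face (a point): centre of the front face of the yellow round plunger knob (40 mm diameter, 12 mm thick), 50 mm above the bench and 65 mm in front of the pump's front face when out; x axis is the push direction
- plunger (a joint): how far the plunger is pushed in: 0 out, 0.040 m fully in; spring of 3 N rising to 8 N, it springs back out when let go
- amber_bottle: amber glass bottle, 84 mm diameter, 190 mm tall, bystander; origin at the centre of its underside
- amber_jar: amber glass jar, 72 mm diameter, 110 mm tall, bystander; origin at the centre of its underside
- white_jar: white plastic jar, 68 mm diameter, 90 mm tall, bystander; origin at the centre of its underside
Not all that is in view belongs to the job. There is more than one size of the weight; the job needs the middle-sized. Several things look just like the mallet: the one meant starts nearest to the robot's base.

How it is judged (in metres and radians):
On the way, in this order (a step that is already met when the one before it is completed fails the run):
1. all the filter discs present lie stacked and centred on the plate, let go (horizontal distance between each of disc_white, disc_blue, disc_green, disc_orange, disc_yellow and plate below 0.01 m and z of disc_white in the frame of plate between 0.003 and 0.072 m and angle between the z axis of each of disc_white, disc_blue, disc_green, disc_orange, disc_yellow and the z axis of plate, either way round below 0.1 rad and linear speed of each of disc_white, disc_blue, disc_green, disc_orange, disc_yellow below 0.03 m/s and z of disc_blue in the frame of plate between 0.003 and 0.072 m and z of disc_green in the frame of plate between 0.003 and 0.072 m and z of disc_orange in the frame of plate between 0.003 and 0.072 m and z of disc_yellow in the frame of plate between 0.003 and 0.072 m and contact force between the fingers and disc_white below 0.3 N and contact force between the fingers and disc_blue below 0.3 N and contact force between the fingers and disc_green below 0.3 N and contact force between the fingers and disc_orange below 0.3 N and contact force between the fingers and disc_yellow below 0.3 N), for 0.3 s.
2. the weight stands centred on top of the discs, let go (horizontal distance between each of disc_white, disc_blue, disc_green, disc_orange, disc_yellow, weight and plate below 0.01 m and z of disc_white in the frame of plate between 0.003 and 0.072 m and angle between the z axis of each of disc_white, disc_blue, disc_green, disc_orange, disc_yellow and the z axis of plate, either way round below 0.1 rad and linear speed of each of disc_white, disc_blue, disc_green, disc_orange, disc_yellow, weight below 0.03 m/s and z of disc_blue in the frame of plate between 0.003 and 0.072 m and z of disc_green in the frame of plate between 0.003 and 0.072 m and z of disc_orange in the frame of plate between 0.003 and 0.072 m and z of disc_yellow in the frame of plate between 0.003 and 0.072 m and angle between weight's own z axis and vertical below 0.1 rad and z of weight in the frame of plate between 0.04 and 0.081 m and contact force between the fingers and weight below 0.3 N), for 0.3 s.
3. the striker is knocked fully down with the mallet, the pack standing (z of striker in the frame of stand below 0.0675 m and contact force between mallet and striker above 2 N and horizontal distance between each of disc_white, disc_blue, disc_green, disc_orange, disc_yellow, weight and plate below 0.015 m), for 0.02 s.
4. the plunger is pushed fully in (value of joint plunger above 0.036 m), for 0.05 s.
At the end, for the whole second after the job is handed in: Every disc present and the weight lie flat, at rest, within 10 mm of the plate's centre, the weight upright on top; the mallet lies at rest with its head on the mat (head centre within 90 mm lengthways and 55 mm sideways of the mat's centre); striker and plunger have sprung back (horizontal distance between each of disc_white, disc_blue, disc_green, disc_orange, disc_yellow, weight and plate below 0.01 m and z of disc_white in the frame of plate between 0.003 and 0.072 m and angle between the z axis of each of disc_white, disc_blue, disc_green, disc_orange, disc_yellow and the z axis of plate, either way round below 0.1 rad and linear speed of each of disc_white, disc_blue, disc_green, disc_orange, disc_yellow, weight, mallet below 0.03 m/s and z of disc_blue in the frame of plate between 0.003 and 0.072 m and z of disc_green in the frame of plate between 0.003 and 0.072 m and z of disc_orange in the frame of plate between 0.003 and 0.072 m and z of disc_yellow in the frame of plate between 0.003 and 0.072 m and angle between weight's own z axis and vertical below 0.1 rad and z of weight in the frame of plate between 0.04 and 0.081 m and x of mallet in the frame of mat between -0.09 and 0.09 m and y of mallet in the frame of mat between -0.055 and 0.055 m and z of mallet in the frame of mat between 0.024 and 0.036 m and z of striker in the frame of stand above 0.081 m and value of joint plunger below 0.005 m); the robot touches nothing.
It fails at once if the gripper or arm presses the striker (contact force between any of the fingers, the arm and striker above 1.5 N).
It fails at once if the bottle or a jar is knocked aside or over (distance of any of amber_bottle, amber_jar, white_jar from where it was at the start of the episode above 0.03 m or angle between any of amber_bottle, amber_jar, white_jar's own z axis and vertical above 0.4 rad).
Of disc_white, disc_blue, disc_green, disc_orange, disc_yellow only 3 to 5 are there at a start; the rules pass over those that are not, and their reading is None.
At some moment in a run one of mallet may be knocked a few centimetres aside while the robot is not near it.
Once in a run the grip may slacken for a moment while it holds something.
It also fails if it takes over 210 s, if anything falls off the work surface, if the arm or the gripper's body presses on something with over 40 N, if the wrist force passes 120 N, or if a joint passes its speed limit or range.

## Robot

A 7-joint arm with a two-finger parallel gripper is mounted at the origin on the work surface. World frame = base frame: x ahead of the robot, y to its left, z up, the work surface at z = 0. Lengths are in m, angles in degrees, forces in N, time in s.
With the tool pointing down it reaches from about 0.4 to 0.9 m from the base axis. Payload 5.6 kg.
Tool frame: the origin (TCP) lies between the finger pads; the fingertips stand 14 mm ahead of it and the grasp point (between the pads) lies 5 mm behind it; z points along the fingers, y is the line along which they close (so a half turn about z gives the same grasp; the last joint's range is limited). The gripper opens to 92 mm and grips with 3 to 60 N. Pads are 20 mm wide; open, the fingers measure 128 mm over their backs; the gripper's body (75 mm by 189 mm) begins 69 mm behind the grasp point.
Start: joints at [70.073, 26.786, -0.665, 91.828, 0.344, 61.387, -3.226], TCP at [0.195, -0.62, 0.229] pointing down, gripper open.
Joint ranges: [-144.91, 144.91], [-17.63, 115.5], [-89.93, 88.59], [15.96, 139.68], [-74.01, 254.01], [8.47, 105.57], [-167.45, 167.45]. Speed limits (degrees/s): [147.25, 147.25, 180, 180, 180, 180, 180].

## Interface

Orientations are given as [roll, pitch, yaw] about the fixed x, y, z axes, in that order (R = Rz(yaw) Ry(pitch) Rx(roll)).
In Python, from bench import bot gives the robot as it stands.
- The arm moves only by the tool drive_tool, never from a script. Its argument "plan" is a list of rows, each an object of numbers: "x", "y", "z": the shift along the world's x, y, z normalised to -1 to 1, where 1 is 0.5 m; "turn": the turn about the world's z normalised to -1 to 1, where 1 is 180 degrees; "fingers": the opening, from 0 (shut) to 1 (fully open). In form: [{"x": .., "y": .., "z": .., "turn": .., "fingers": ..}, ...]. A call has 1 to 12 rows; each row shifts and turns the commanded pose from where the row before left it; what a row does not reach is not made up. A row lasts 1/8 s, in which the tool goes at most 62.5 mm and 10.7 degrees, less where a joint would pass 70% of its speed; a pose out of reach is approached as far as the arm can. A call with a number of a shift or a turn outside -1 to 1 is refused whole. A call with a gripper value outside its range is refused whole. The fingers move at their own pace and stop on an object; "force" is the grip in N (left out, the last holds). Time passes only in rows, so rows that do not move let the fingers close. It gives the time, the measured TCP pose, the force, the opening and the grip force at its end, in the units of the state.
- bot.get_state(): the state, without advancing time (a new reading comes with each control period).
- bot.get_image(name): name is "scene" or "top"; returns (picture, depth): 400x640x3 uint8, red, green, blue; 400x640 float32, m along the optical axis (not along the pixel's ray), 0 where there is no reading.
- bot.calibration(name): a dict with "fovy" (degrees; the focal length in pixels is half the picture's height over the tangent of half this angle, whatever the lens; pixels are square), "cx", "cy" (the principal point, pixels), "dist" ([k1, k2, p1, p2, k3] as OpenCV has them; the pictures are not rectified), "world_to_cam" (4x4, takes a point from world to camera coordinates). Camera axes: x right, y down, z forward; pixel columns grow to the right and rows downward; lengths in m; the calibration is good to about 2 mm. A picture is of the moment at which its call begins. calibration takes no time and is no camera call.
- bot.sign_off(): hands the job in; it is judged then, once.
The state is a dict: "time_s": time; "joint_pos": joint angles; "qvel": joint speeds; "effort": joint torques, N m; "tcp_pos": TCP position; "orientation": TCP orientation; "contact_force": force on the tool from outside, world axes, zero at the start; "ft_torque": the same for the moment, N m; "finger_gap": finger opening in m; "grasp_force": force on a finger pad.
Only numpy, scipy, OpenCV 4.12 (cv2) and the standard library are available. Lean on these libraries where they do the work, as an engineer would, in place of code of your own. Each camera call takes 0.05 s, during which the arm holds its last target. There are 200 camera calls.

## Working session

There is one attempt and no reset: what is moved stays moved. The work goes in short steps, Python scripts to look and compute and a tool call to move; the robot and the scene stay as the last step left them, time stands still between calls to the robot, and variables do not carry over. Pictures are saved under pics/ and viewed, at most 14 in all, crops included, and the job is handed in when it is done.

Besides the shell and the picture viewer there is one more tool, called after ">>>" as name(argument=value, ...), one argument or row to a line, values as JSON. drive_tool: Moves the arm, as the interface text tells. Its arguments: {"type":"object","properties":{"plan":{"type":"array"},"force":{"type":"number"}},"required":["plan"]}

```bash
mkdir -p pics; ls; cat > h.py <<'E'
import numpy as np, cv2
from bench import bot
def grab(n):
    im,d=bot.get_image(n); return im,d
def K(n):
    c=bot.calibration(n); f=200/np.tan(np.radians(c['fovy']/2))
    return np.array([[f,0,c['cx']],[0,f,c['cy']],[0,0,1.]]),np.array(c['dist'],float),np.array(c['world_to_cam'])
def plane(n,uv,z):
    k,d,T=K(n); p=cv2.undistortPoints(np.array(uv,float).reshape(-1,1,2),k,d).reshape(-1,2)
    r=np.c_[p,np.ones(len(p))]@T[:3,:3]; o=-T[:3,:3].T@T[:3,3]
    return o+r*((z-o[2])/r[:,2])[:,None]
def cloud(n,D):
    k,d,T=K(n); v,u=np.mgrid[:400,:640]
    p=cv2.undistortPoints(np.stack([u,v],-1).astype(float).reshape(-1,1,2),k,d).reshape(-1,2)
    c=np.c_[p,np.ones(len(p))]*D.reshape(-1,1)
    return ((c-T[:3,3])@T[:3,:3]).reshape(400,640,3)
E
python3 - <<'E'
from h import *
for n in('top','scene'):
    im,d=grab(n); cv2.imwrite(f'pics/{n}0.png',im[:,:,::-1]); np.save(f'{n}_d0',d)
    k,ds,T=K(n); print(n,k[0,0],ds,-T[:3,:3].T@T[:3,3],T[2,:3])
print(bot.get_state())
E
```

```text
pics
top 491.4423177782437 [-0.06808531  0.          0.          0.          0.        ] [0.29437255 0.06856119 1.50711439] [ 0.18330295  0.00819582 -0.98302231]
scene 457.6904248328139 [0.00716257 0.         0.         0.         0.        ] [1.49441147 0.07648801 0.96944396] [-7.33422171e-01 -3.70301269e-04 -6.79773331e-01]
{'time_s': 0.1, 'joint_pos': array([70.07493432, 26.8328144 , -0.66315389, 91.87405689,  0.34460579,
       61.38434326, -3.22388138]), 'qvel': array([ 0.01504897, -0.14220672,  0.02536916, -0.13630107, -0.01892118,
       -0.15278485, -0.06948792]), 'effort': array([ 8.93059205e-04, -5.21653283e+01, -1.27973920e-02, -2.44368052e+01,
       -5.68152359e-02,  1.40645952e-02,  7.61216643e-05]), 'tcp_pos': array([ 0.19481424, -0.61961626,  0.22772596]), 'orientation': array([-1.79911065e+02,  7.93432562e-03,  1.74584591e+01]), 'contact_force': array([0.52597244, 0.91115065, 0.33414522]), 'ft_torque': array([-0.00018183,  0.02393206, -0.00064396]), 'grasp_force': 0.0, 'finger_gap': 0.0917140527001732}
```

View pics/top0.png

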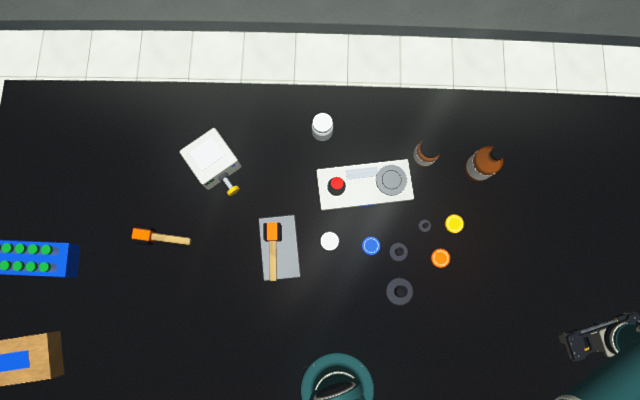

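View pics/scene0.png

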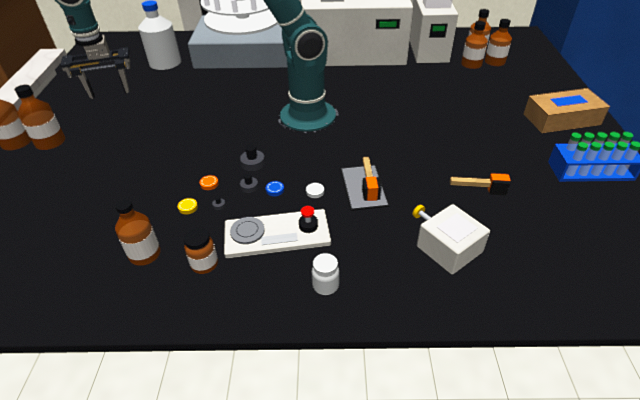

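Top view: discs are white (330,241), blue (371,246), orange (441,258) and yellow (455,224); there is no green. Weights are small (425,226), middle (399,252) and large (400,291), so the middle one is at (399,252). Mallets are at (272,232) on the mat and (142,235) off it; the one on the mat is nearest the base at (337,390). The stand's plate is at (391,180), the striker at (337,185) and the plunger at (232,190). I'll confirm with a crop and measure.

```bash
cat > meas.py <<'E'
from h import *
def fit(n,mask,zpl,box,mode='c'):
    # largest contour of mask inside box (u0,v0,u1,v1) -> on plane
    m=np.zeros((400,640),np.uint8); u0,v0,u1,v1=box; m[v0:v1,u0:u1]=mask[v0:v1,u0:u1]
    cs=cv2.findContours(m,cv2.RETR_EXTERNAL,cv2.CHAIN_APPROX_NONE)[0]
    c=max(cs,key=cv2.contourArea); P=plane(n,c[:,0,:],zpl)[:,:2].astype(np.float32)
    return P
def hsv(im): return cv2.cvtColor(im,cv2.COLOR_RGB2HSV)
E
python3 - <<'E'
from meas import *
R={}
for n in('top','scene'):
    im=cv2.imread(f'pics/{n}0.png')[:,:,::-1].copy(); H=hsv(im); D=np.load(f'{n}_d0.npy'); C=cloud(n,D)
    h,s,v=H[...,0].astype(int),H[...,1],H[...,2]; z=C[...,2]
    near=(C[...,0]>.2)&(C[...,0]<.9)&(np.abs(C[...,1])<.6)
    M={'white':(s<50)&(v>120)&(z<.03)&(z>.007),'blue':(h>100)&(h<125)&(s>120)&(z<.03)&(z>.007),
     'orange':(h>8)&(h<19)&(s>150)&(z<.03)&(z>.007),'yellow':(h>=22)&(h<34)&(s>150)&(z<.03)&(z>.007),
     'red':((h<6)|(h>174))&(s>150)&(z>.07)&(z<.095),'plung':(h>=22)&(h<34)&(s>150)&(z>.033),
     'w':(s<100)&(v<110)&(z>.01)&(z<.035),'knob':(z>.04)&(z<.056)&(v<80), 'plate':(z>.034)&(z<.046)&(s<60)&(v<200),'malh':(h>3)&(h<19)&(s>200)&(z>.04)&(z<.07)}
    for k,m in M.items():
        m=(m&near).astype(np.uint8)
        nn,l,st,ce=cv2.connectedComponentsWithStats(m)
        for i in range(1,nn):
            if st[i,4]>=25:
                P=C[l==i]; c,wh,a=cv2.minAreaRect(P[:,:2].astype(np.float32))
                print(n,k,st[i,4],ce[i].round(),'mean',P.mean(0).round(4),'rect',np.round(c,4),np.round(wh,4),round(a,1))
top=cv2.imread('pics/top0.png')[170:310,125:475]
cv2.imwrite('pics/crop.png',cv2.resize(top,None,fx=2.2,fy=2.2))
E
```

```text
top white 2789 [360. 185.] mean [ 0.6113 -0.0558  0.02  ] rect [ 0.617  -0.0705] [0.1318 0.2911] 8.1
top white 254 [329. 241.] mean [0.4368 0.0353 0.0136] rect [0.4379 0.0346] [0.0525 0.0519] 1.6
top blue 223 [371. 245.] mean [ 0.4267 -0.0909  0.0134] rect [ 0.4264 -0.0903] [0.0521 0.0525] 0.7
top orange 217 [440. 258.] mean [ 0.3929 -0.3012  0.0126] rect [ 0.3928 -0.3026] [0.0523 0.0548] 68.9
top yellow 218 [454. 224.] mean [ 0.5003 -0.3465  0.0135] rect [ 0.5007 -0.3465] [0.0536 0.0542] 3.4
top red 120 [337. 183.] mean [0.6028 0.0195 0.0829] rect [0.6038 0.0196] [0.0346 0.0328] 1.3
top plung 75 [233. 190.] mean [0.5762 0.3309 0.0592] rect [0.5774 0.3317] [0.0129 0.0373] 35.8
top w 26 [469. 172.] mean [ 0.6603 -0.3946  0.0259] rect [ 0.66   -0.3958] [0.0557 0.0128] 34.8
top w 84 [424. 226.] mean [ 0.491  -0.2546  0.0173] rect [ 0.4916 -0.2555] [0.0349 0.0342] 89.7
top w 221 [398. 252.] mean [ 0.4085 -0.1723  0.0177] rect [ 0.409  -0.1739] [0.054  0.0548] 19.6
top w 448 [399. 291.] mean [ 0.2915 -0.1737  0.0262] rect [ 0.2918 -0.1758] [0.0777 0.077 ] 60.0
top knob 79 [335. 189.] mean
[... 3593 characters left out ...]
.0931] 11.5
scene plate 86 [308. 224.] mean [0.6162 0.0205 0.043 ] rect [0.6141 0.0217] [0.0399 0.0534] 19.9
scene plate 196 [447. 253.] mean [0.7227 0.3837 0.0402] rect [0.7232 0.3988] [0.1732 0.0874] 80.9
scene plate 103 [143. 253.] mean [ 0.7095 -0.4135  0.0396] rect [ 0.7018 -0.4155] [0.0379 0.0825] 32.9
scene plate 93 [203. 262.] mean [ 0.7436 -0.2477  0.0398] rect [ 0.7363 -0.2493] [0.0329 0.0738] 24.9
scene plate 72 [326. 284.] mean [0.8167 0.0685 0.0401] rect [0.8135 0.0671] [0.0622 0.0224] 89.1
scene malh 73 [495. 177.] mean [0.4342 0.5863 0.053 ] rect [0.4314 0.587 ] [0.0255 0.0445] 89.9
scene malh 173 [372. 184.] mean [0.4658 0.2076 0.055 ] rect [0.4598 0.2078] [0.0567 0.0332] 1.5
```

View pics/crop.png

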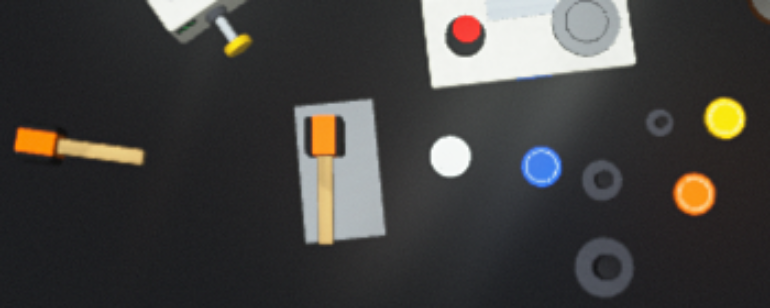

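The crop confirms it: the middle of the three weights is at crop (602,180), the mallet lying on the mat at crop (325,170) is the one nearest the base, and there are four discs. I'll start with orange at (0.395,-0.302), closing along x at yaw 90.

>>> drive_tool(
  plan=[
    {"x": 0.05, "y": 0.0792, "z": 0, "turn": 0.0504, "fingers": 1},
    {"x": 0.05, "y": 0.0792, "z": 0, "turn": 0.0504, "fingers": 1},
    {"x": 0.05, "y": 0.0792, "z": 0, "turn": 0.0504, "fingers": 1},
    {"x": 0.05, "y": 0.0792, "z": 0, "turn": 0.0504, "fingers": 1},
    {"x": 0.05, "y": 0.0792, "z": 0, "turn": 0.0504, "fingers": 1},
    {"x": 0.05, "y": 0.0792, "z": 0, "turn": 0.0504, "fingers": 1},
    {"x": 0.05, "y": 0.0792, "z": 0, "turn": 0.0504, "fingers": 1},
    {"x": 0.05, "y": 0.0792, "z": 0, "turn": 0.0504, "fingers": 1},
    {"x": 0, "y": 0, "z": -0.11, "turn": 0, "fingers": 1},
    {"x": 0, "y": 0, "z": -0.11, "turn": 0, "fingers": 1},
    {"x": 0, "y": 0, "z": -0.11, "turn": 0, "fingers": 1},
    {"x": 0, "y": 0, "z": 0, "turn": 0, "fingers": 1},
  ],
  force=20,
)

```text
time_s: 1.6
tcp_pos: [0.3922, -0.3011, 0.0601]
orientation: [-179.6, -0.3, 90.1]
contact_force: [0.1, 0.0, 0.1]
finger_gap: 0.0918
grasp_force: 0.0
```

>>> drive_tool(
  plan=[
    {"x": 0.004, "y": -0.002, "z": -0.05, "turn": 0, "fingers": 1},
    {"x": 0, "y": 0, "z": -0.034, "turn": 0, "fingers": 1},
    {"x": 0, "y": 0, "z": 0, "turn": 0, "fingers": 1},
    {"x": 0, "y": 0, "z": 0, "turn": 0, "fingers": 0.3},
    {"x": 0, "y": 0, "z": 0, "turn": 0, "fingers": 0.3},
    {"x": 0, "y": 0, "z": 0, "turn": 0, "fingers": 0.3},
    {"x": 0, "y": 0, "z": 0, "turn": 0, "fingers": 0.3},
    {"x": 0, "y": 0, "z": 0, "turn": 0, "fingers": 0.3},
  ],
  force=20,
)

```text
time_s: 2.6
tcp_pos: [0.3968, -0.3044, 0.0218]
orientation: [-180.0, 0.0, 90.0]
contact_force: [-0.6, -0.1, 4.9]
finger_gap: 0.0553
grasp_force: 20.0
```

>>> drive_tool(
  plan=[
    {"x": 0, "y": 0, "z": 0.06, "turn": 0, "fingers": 0.3},
    {"x": 0, "y": 0, "z": 0.12, "turn": 0, "fingers": 0.3},
    {"x": 0, "y": 0, "z": 0.12, "turn": 0, "fingers": 0.3},
    {"x": 0.077, "y": 0.0518, "z": 0, "turn": 0, "fingers": 0.3},
    {"x": 0.077, "y": 0.0518, "z": 0, "turn": 0, "fingers": 0.3},
    {"x": 0.077, "y": 0.0518, "z": 0, "turn": 0, "fingers": 0.3},
    {"x": 0.077, "y": 0.0518, "z": 0, "turn": 0, "fingers": 0.3},
    {"x": 0.077, "y": 0.0518, "z": 0, "turn": 0, "fingers": 0.3},
    {"x": 0.077, "y": 0.0518, "z": 0, "turn": 0, "fingers": 0.3},
    {"x": 0, "y": 0, "z": -0.1, "turn": 0, "fingers": 0.3},
    {"x": 0, "y": 0, "z": -0.04, "turn": 0, "fingers": 0.3},
    {"x": 0, "y": 0, "z": 0, "turn": 0, "fingers": 0.3},
  ],
)

```text
time_s: 4.1
tcp_pos: [0.6264, -0.1493, 0.0998]
orientation: [-179.8, -0.0, 90.0]
contact_force: [0.2, 0.3, -0.2]
finger_gap: 0.0546
grasp_force: 20.0
```

```bash
cat > snap.py <<'E'
import sys
from meas import *
n,tag=sys.argv[1],sys.argv[2]; u0,v0,u1,v1=map(int,sys.argv[3].split(','))
im,D=grab(n); np.savez(f'{tag}.npz',im=im,D=D)
c=im[v0:v1,u0:u1,::-1]; f=int(min(800/c.shape[1],600/c.shape[0])); cv2.imwrite(f'pics/{tag}.png',cv2.resize(c,None,fx=f,fy=f)); print(f,bot.get_state()['tcp_pos'],bot.get_state()['contact_force'])
E
python3 snap.py scene a1 170,130,370,280
```

```text
4 [ 0.62765509 -0.14946604  0.10153661] [0.45605103 0.02326918 0.01671267]
```

View pics/a1.png

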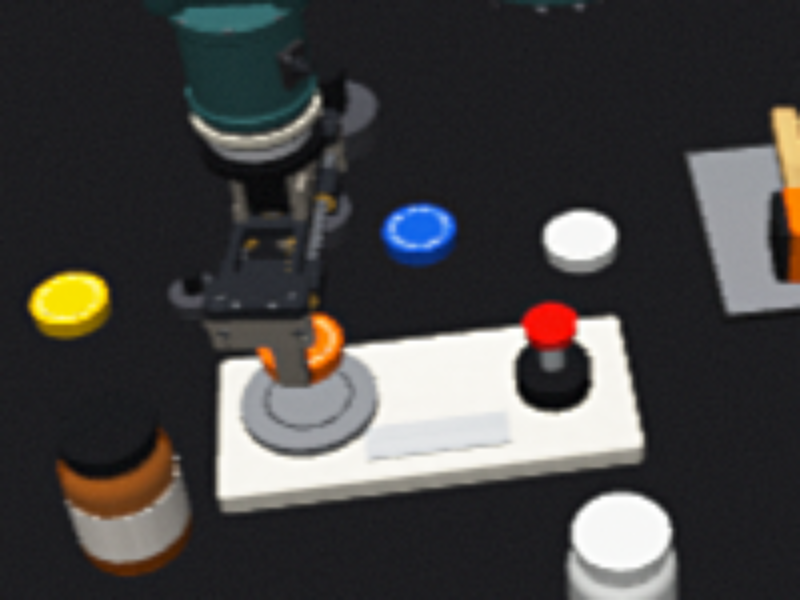

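The orange disc is held at the tool over the plate (crop (303,345)), but tilted about the grip axis. I'll lower it with a soft grip so it flattens on the plate.

>>> drive_tool(
  plan=[
    {"x": 0, "y": 0, "z": -0.02, "turn": 0, "fingers": 0.3},
    {"x": 0, "y": 0, "z": -0.02, "turn": 0, "fingers": 0.3},
    {"x": 0, "y": 0, "z": -0.015, "turn": 0, "fingers": 0.3},
    {"x": 0, "y": 0, "z": -0.01, "turn": 0, "fingers": 0.3},
    {"x": 0, "y": 0, "z": -0.01, "turn": 0, "fingers": 0.3},
    {"x": 0, "y": 0, "z": 0, "turn": 0, "fingers": 0.3},
    {"x": 0, "y": 0, "z": 0, "turn": 0, "fingers": 0.3},
  ],
  force=6,
)

```text
time_s: 5.03
tcp_pos: [0.6282, -0.1488, 0.0643]
orientation: [180.0, 0.0, 90.0]
contact_force: [-0.3, -0.3, -0.0]
finger_gap: 0.0555
grasp_force: 6.0
```

>>> drive_tool(
  plan=[
    {"x": 0, "y": 0, "z": -0.006, "turn": 0, "fingers": 0.3},
    {"x": 0, "y": 0, "z": -0.004, "turn": 0, "fingers": 0.3},
    {"x": 0, "y": 0, "z": 0, "turn": 0, "fingers": 0.3},
    {"x": 0, "y": 0, "z": 0, "turn": 0, "fingers": 0.65},
    {"x": 0, "y": 0, "z": 0, "turn": 0, "fingers": 0.85},
    {"x": 0, "y": 0, "z": 0, "turn": 0, "fingers": 0.95},
    {"x": 0, "y": 0, "z": 0.08, "turn": 0, "fingers": 1},
    {"x": 0, "y": 0, "z": 0.11, "turn": 0, "fingers": 1},
    {"x": -0.08, "y": -0.08, "z": 0.06, "turn": 0, "fingers": 1},
    {"x": -0.08, "y": -0.08, "z": 0, "turn": 0, "fingers": 1},
    {"x": 0, "y": -0.08, "z": 0, "turn": 0, "fingers": 1},
  ],
)

```text
time_s: 6.4
tcp_pos: [0.5463, -0.2697, 0.184]
orientation: [-179.9, 0.1, 90.0]
contact_force: [-0.1, -0.6, -0.5]
finger_gap: 0.0919
grasp_force: 0.0
```

```bash
cat > stack.py <<'E'
import sys
from meas import *
# centre of the top disc face (height z) by colour, both views; args: colour z
hr={'orange':(8,19),'yellow':(21,35),'blue':(100,125),'white':None}
def run(col,zt,xy=(.628,-.149),rad=.05):
    for n in('top','scene'):
        im,D=grab(n); C=cloud(n,D); H=hsv(im); h,s,v=H[...,0].astype(int),H[...,1],H[...,2]
        m=((s<60)&(v>150)) if col=='white' else (h>hr[col][0])&(h<hr[col][1])&(s>120)
        m&=(np.hypot(C[...,0]-xy[0],C[...,1]-xy[1])<rad)&(np.abs(C[...,2]-zt)<.0055)
        P=C[m]
        if len(P)<15: print(n,col,'few',len(P)); continue
        A=np.c_[P[:,:2]-P[:,:2].mean(0),np.ones(len(P))]; co=np.linalg.lstsq(A,P[:,2],rcond=None)[0]
        print(n,col,len(P),'enc',np.round(cv2.minEnclosingCircle(P[:,:2].astype(np.float32))[0],4),'rect',np.round(cv2.minAreaRect(P[:,:2].astype(np.float32))[0],4),'z',P[:,2].mean().round(4),'slope',co[:2].round(3))
if __name__=='__main__': run(sys.argv[1],float(sys.argv[2]))
E
python3 stack.py orange .055; python3 -c "
from h import *; print(bot.get_state()['tcp_pos'])"
```

```text
top orange 191 enc [ 0.6281 -0.1476] rect [ 0.6275 -0.1478] z 0.0541 slope [0.021 0.003]
scene orange 242 enc [ 0.6309 -0.1485] rect [ 0.6317 -0.1486] z 0.0558 slope [-0.021 -0.012]
[ 0.54718732 -0.27417598  0.1833886 ]
```

>>> drive_tool(
  plan=[
    {"x": -0.0472, "y": -0.0787, "z": 0, "turn": 0, "fingers": 1},
    {"x": -0.0472, "y": -0.0787, "z": 0, "turn": 0, "fingers": 1},
    {"x": 0, "y": 0, "z": -0.1, "turn": 0, "fingers": 1},
    {"x": 0, "y": 0, "z": -0.1, "turn": 0, "fingers": 1},
    {"x": 0, "y": 0, "z": -0.06, "turn": 0, "fingers": 1},
    {"x": 0, "y": 0, "z": -0.03, "turn": 0, "fingers": 1},
    {"x": 0, "y": 0, "z": -0.02, "turn": 0, "fingers": 1},
    {"x": 0, "y": 0, "z": 0, "turn": 0, "fingers": 1},
    {"x": 0, "y": 0, "z": 0, "turn": 0, "fingers": 1},
  ],
)

```text
time_s: 7.62
tcp_pos: [0.5026, -0.347, 0.0295]
orientation: [179.9, 0.1, 90.0]
contact_force: [0.8, 0.8, 0.5]
finger_gap: 0.0923
grasp_force: 0.0
```

>>> drive_tool(
  plan=[
    {"x": 0, "y": 0, "z": -0.016, "turn": 0, "fingers": 1},
    {"x": 0, "y": 0, "z": -0.008, "turn": 0, "fingers": 1},
    {"x": 0, "y": 0, "z": 0, "turn": 0, "fingers": 0.7},
    {"x": 0, "y": 0, "z": 0, "turn": 0, "fingers": 0.3},
    {"x": 0, "y": 0, "z": 0, "turn": 0, "fingers": 0.3},
    {"x": 0, "y": 0, "z": 0, "turn": 0, "fingers": 0.3},
    {"x": 0, "y": 0, "z": 0, "turn": 0, "fingers": 0.3},
  ],
  force=25,
)

```text
time_s: 8.5
tcp_pos: [0.5018, -0.3466, 0.0165]
orientation: [180.0, 0.0, 90.0]
contact_force: [0.3, -0.4, 0.7]
finger_gap: 0.0553
grasp_force: 25.0
```

>>> drive_tool(
  plan=[
    {"x": 0, "y": 0, "z": 0.05, "turn": 0, "fingers": 0.3},
    {"x": 0, "y": 0, "z": 0.08, "turn": 0, "fingers": 0.3},
    {"x": 0, "y": 0, "z": 0.1, "turn": 0, "fingers": 0.3},
    {"x": 0, "y": 0, "z": 0.1, "turn": 0, "fingers": 0.3},
    {"x": 0.0502, "y": 0.079, "z": 0, "turn": 0, "fingers": 0.3},
    {"x": 0.0502, "y": 0.079, "z": 0, "turn": 0, "fingers": 0.3},
    {"x": 0.0502, "y": 0.079, "z": 0, "turn": 0, "fingers": 0.3},
    {"x": 0.0502, "y": 0.079, "z": 0, "turn": 0, "fingers": 0.3},
    {"x": 0.0502, "y": 0.079, "z": 0, "turn": 0, "fingers": 0.3},
    {"x": 0, "y": 0, "z": -0.1, "turn": 0, "fingers": 0.3},
    {"x": 0, "y": 0, "z": -0.08, "turn": 0, "fingers": 0.3},
    {"x": 0, "y": 0, "z": 0, "turn": 0, "fingers": 0.3},
  ],
)

```text
time_s: 10.0
tcp_pos: [0.6246, -0.1486, 0.0881]
orientation: [-179.6, -0.1, 90.1]
contact_force: [-0.3, -0.1, 0.3]
finger_gap: 0.0558
grasp_force: 25.0
```

>>> drive_tool(
  plan=[
    {"x": 0, "y": 0, "z": 0, "turn": 0, "fingers": 0.3},
    {"x": 0, "y": 0, "z": 0, "turn": 0, "fingers": 0.3},
  ],
)

```text
time_s: 10.25
tcp_pos: [0.6287, -0.1494, 0.0936]
orientation: [179.8, 0.0, 90.0]
contact_force: [-0.3, 0.6, -0.9]
finger_gap: 0.0554
grasp_force: 25.0
```

>>> drive_tool(
  plan=[
    {"x": 0, "y": 0, "z": -0.02, "turn": 0, "fingers": 0.3},
    {"x": 0, "y": 0, "z": -0.01, "turn": 0, "fingers": 0.3},
    {"x": 0, "y": 0, "z": -0.008, "turn": 0, "fingers": 0.3},
    {"x": 0, "y": 0, "z": 0, "turn": 0, "fingers": 0.3},
    {"x": 0, "y": 0, "z": 0, "turn": 0, "fingers": 0.3},
  ],
  force=8,
)

```text
time_s: 10.88
tcp_pos: [0.6273, -0.1491, 0.0724]
orientation: [-180.0, -0.0, 90.0]
contact_force: [-0.1, -0.2, 0.0]
finger_gap: 0.056
grasp_force: 0.8
```

>>> drive_tool(
  plan=[
    {"x": 0, "y": 0, "z": 0, "turn": 0, "fingers": 0.65},
    {"x": 0, "y": 0, "z": 0, "turn": 0, "fingers": 0.85},
    {"x": 0, "y": 0, "z": 0, "turn": 0, "fingers": 0.95},
    {"x": 0, "y": 0, "z": 0.06, "turn": 0, "fingers": 1},
    {"x": 0, "y": 0, "z": 0.1, "turn": 0, "fingers": 1},
    {"x": 0, "y": 0, "z": 0.1, "turn": 0, "fingers": 1},
    {"x": -0.08, "y": 0.0235, "z": 0, "turn": 0, "fingers": 1},
    {"x": -0.08, "y": 0.0235, "z": 0, "turn": 0, "fingers": 1},
    {"x": -0.08, "y": 0.0235, "z": 0, "turn": 0, "fingers": 1},
    {"x": -0.08, "y": 0.0235, "z": 0, "turn": 0, "fingers": 1},
    {"x": -0.08, "y": 0.0235, "z": 0, "turn": 0, "fingers": 1},
    {"x": 0, "y": 0, "z": 0, "turn": 0, "fingers": 1},
  ],
)

```text
time_s: 12.38
tcp_pos: [0.4249, -0.0899, 0.2026]
orientation: [-179.9, 0.1, 90.1]
contact_force: [0.3, -1.0, -1.3]
finger_gap: 0.0918
grasp_force: 0.0
```

```bash
python3 stack.py yellow .07; python3 -c "
from stack import *; print(bot.get_state()['tcp_pos']); run('white',.015,(.438,.035),.04)"
```

```text
top yellow 209 enc [ 0.6277 -0.1497] rect [ 0.6275 -0.1497] z 0.0687 slope [-0.009  0.012]
scene yellow 247 enc [ 0.6298 -0.1483] rect [ 0.6297 -0.1493] z 0.0708 slope [-0.026 -0.007]
[ 0.42799833 -0.09066924  0.20300831]
top white 218 enc [0.4377 0.0356] rect [0.438  0.0346] z 0.014 slope [-0.018  0.011]
scene white 171 enc [0.4382 0.0345] rect [0.4378 0.0353] z 0.0163 slope [ 0.016 -0.014]
```

>>> drive_tool(
  plan=[
    {"x": 0, "y": 0, "z": -0.1, "turn": 0, "fingers": 1},
    {"x": 0, "y": 0, "z": -0.1, "turn": 0, "fingers": 1},
    {"x": 0, "y": 0, "z": -0.08, "turn": 0, "fingers": 1},
    {"x": 0, "y": 0, "z": -0.05, "turn": 0, "fingers": 1},
    {"x": 0, "y": 0, "z": -0.025, "turn": 0, "fingers": 1},
    {"x": 0, "y": 0, "z": -0.016, "turn": 0, "fingers": 1},
    {"x": 0, "y": 0, "z": 0, "turn": 0, "fingers": 1},
    {"x": 0, "y": 0, "z": 0, "turn": 0, "fingers": 0.3},
    {"x": 0, "y": 0, "z": 0, "turn": 0, "fingers": 0.3},
    {"x": 0, "y": 0, "z": 0, "turn": 0, "fingers": 0.3},
    {"x": 0, "y": 0, "z": 0, "turn": 0, "fingers": 0.3},
    {"x": 0, "y": 0, "z": 0, "turn": 0, "fingers": 0.3},
  ],
  force=25,
)

```text
time_s: 14.08
tcp_pos: [0.4273, -0.0905, 0.0171]
orientation: [180.0, 0.0, 90.0]
contact_force: [-0.2, 0.0, 4.3]
finger_gap: 0.0552
grasp_force: 25.0
```

>>> drive_tool(
  plan=[
    {"x": 0, "y": 0, "z": 0.05, "turn": 0, "fingers": 0.3},
    {"x": 0, "y": 0, "z": 0.08, "turn": 0, "fingers": 0.3},
    {"x": 0, "y": 0, "z": 0.1, "turn": 0, "fingers": 0.3},
    {"x": 0, "y": 0, "z": 0.1, "turn": 0, "fingers": 0.3},
    {"x": 0.08, "y": -0.0234, "z": 0, "turn": 0, "fingers": 0.3},
    {"x": 0.08, "y": -0.0234, "z": 0, "turn": 0, "fingers": 0.3},
    {"x": 0.08, "y": -0.0234, "z": 0, "turn": 0, "fingers": 0.3},
    {"x": 0.08, "y": -0.0234, "z": 0, "turn": 0, "fingers": 0.3},
    {"x": 0.08, "y": -0.0234, "z": 0, "turn": 0, "fingers": 0.3},
    {"x": 0, "y": 0, "z": -0.1, "turn": 0, "fingers": 0.3},
    {"x": 0, "y": 0, "z": -0.05, "turn": 0, "fingers": 0.3},
    {"x": 0, "y": 0, "z": 0, "turn": 0, "fingers": 0.3},
  ],
)

```text
time_s: 15.58
tcp_pos: [0.6254, -0.1485, 0.1042]
orientation: [-179.7, -0.1, 90.0]
contact_force: [-0.6, -0.5, -0.6]
finger_gap: 0.0554
grasp_force: 25.0
```

>>> drive_tool(
  plan=[
    {"x": 0, "y": 0, "z": 0, "turn": 0, "fingers": 0.3},
    {"x": 0, "y": 0, "z": 0, "turn": 0, "fingers": 0.3},
  ],
)

```text
time_s: 15.82
tcp_pos: [0.6283, -0.149, 0.1086]
orientation: [179.8, 0.0, 90.0]
contact_force: [0.7, -0.9, -1.0]
finger_gap: 0.0555
grasp_force: 25.0
```

>>> drive_tool(
  plan=[
    {"x": 0, "y": 0, "z": -0.02, "turn": 0, "fingers": 0.3},
    {"x": 0, "y": 0, "z": -0.01, "turn": 0, "fingers": 0.3},
    {"x": 0, "y": 0, "z": -0.008, "turn": 0, "fingers": 0.3},
    {"x": 0, "y": 0, "z": 0, "turn": 0, "fingers": 0.3},
    {"x": 0, "y": 0, "z": 0, "turn": 0, "fingers": 0.3},
  ],
  force=8,
)

```text
time_s: 16.45
tcp_pos: [0.6273, -0.1488, 0.0878]
orientation: [180.0, -0.0, 90.0]
contact_force: [0.5, -0.1, -0.4]
finger_gap: 0.0557
grasp_force: 8.0
```

>>> drive_tool(
  plan=[
    {"x": 0, "y": 0, "z": 0, "turn": 0, "fingers": 0.65},
    {"x": 0, "y": 0, "z": 0, "turn": 0, "fingers": 0.85},
    {"x": 0, "y": 0, "z": 0, "turn": 0, "fingers": 0.95},
    {"x": 0, "y": 0, "z": 0.06, "turn": 0, "fingers": 1},
    {"x": 0, "y": 0, "z": 0.1, "turn": 0, "fingers": 1},
    {"x": 0, "y": 0, "z": 0.1, "turn": 0, "fingers": 1},
    {"x": -0.0758, "y": 0.0736, "z": 0, "turn": 0, "fingers": 1},
    {"x": -0.0758, "y": 0.0736, "z": 0, "turn": 0, "fingers": 1},
    {"x": -0.0758, "y": 0.0736, "z": 0, "turn": 0, "fingers": 1},
    {"x": -0.0758, "y": 0.0736, "z": 0, "turn": 0, "fingers": 1},
    {"x": -0.0758, "y": 0.0736, "z": 0, "turn": 0, "fingers": 1},
    {"x": 0, "y": 0, "z": 0, "turn": 0, "fingers": 1},
  ],
)

```text
time_s: 17.95
tcp_pos: [0.4356, 0.0374, 0.2183]
orientation: [180.0, 0.1, 90.4]
contact_force: [0.4, 0.4, -0.4]
finger_gap: 0.092
grasp_force: 0.0
```

```bash
python3 stack.py blue .085; python3 -c "
from stack import *; print(bot.get_state()['tcp_pos'])"
```

```text
top blue 194 enc [ 0.6272 -0.1486] rect [ 0.6279 -0.1485] z 0.0837 slope [0.028 0.004]
scene blue 240 enc [ 0.629  -0.1474] rect [ 0.6307 -0.1489] z 0.0857 slope [-0.025 -0.019]
[0.43826671 0.03496313 0.21838631]
```

>>> drive_tool(
  plan=[
    {"x": 0, "y": 0, "z": -0.1, "turn": 0, "fingers": 1},
    {"x": 0, "y": 0, "z": -0.1, "turn": 0, "fingers": 1},
    {"x": 0, "y": 0, "z": -0.1, "turn": 0, "fingers": 1},
    {"x": 0, "y": 0, "z": -0.06, "turn": 0, "fingers": 1},
    {"x": 0, "y": 0, "z": -0.027, "turn": 0, "fingers": 1},
    {"x": 0, "y": 0, "z": -0.016, "turn": 0, "fingers": 1},
    {"x": 0, "y": 0, "z": 0, "turn": 0, "fingers": 1},
    {"x": 0, "y": 0, "z": 0, "turn": 0, "fingers": 0.3},
    {"x": 0, "y": 0, "z": 0, "turn": 0, "fingers": 0.3},
    {"x": 0, "y": 0, "z": 0, "turn": 0, "fingers": 0.3},
    {"x": 0, "y": 0, "z": 0, "turn": 0, "fingers": 0.3},
    {"x": 0, "y": 0, "z": 0, "turn": 0, "fingers": 0.3},
  ],
  force=25,
)

```text
time_s: 19.55
tcp_pos: [0.4379, 0.0351, 0.0166]
orientation: [180.0, 0.0, 90.0]
contact_force: [-0.6, 0.2, 4.3]
finger_gap: 0.0551
grasp_force: 25.0
```

>>> drive_tool(
  plan=[
    {"x": 0, "y": 0, "z": 0.06, "turn": 0, "fingers": 0.3},
    {"x": 0, "y": 0, "z": 0.1, "turn": 0, "fingers": 0.3},
    {"x": 0, "y": 0, "z": 0.1, "turn": 0, "fingers": 0.3},
    {"x": 0, "y": 0, "z": 0.1, "turn": 0, "fingers": 0.3},
    {"x": 0.0758, "y": -0.0736, "z": 0, "turn": 0, "fingers": 0.3},
    {"x": 0.0758, "y": -0.0736, "z": 0, "turn": 0, "fingers": 0.3},
    {"x": 0.0758, "y": -0.0736, "z": 0, "turn": 0, "fingers": 0.3},
    {"x": 0.0758, "y": -0.0736, "z": 0, "turn": 0, "fingers": 0.3},
    {"x": 0.0758, "y": -0.0736, "z": 0, "turn": 0, "fingers": 0.3},
    {"x": 0, "y": 0, "z": -0.1, "turn": 0, "fingers": 0.3},
    {"x": 0, "y": 0, "z": -0.05, "turn": 0, "fingers": 0.3},
    {"x": 0, "y": 0, "z": 0, "turn": 0, "fingers": 0.3},
  ],
)

```text
time_s: 21.05
tcp_pos: [0.6254, -0.1485, 0.1187]
orientation: [-179.7, -0.1, 90.0]
contact_force: [-0.3, -0.5, -0.3]
finger_gap: 0.0556
grasp_force: 25.0
```

>>> drive_tool(
  plan=[
    {"x": 0, "y": 0, "z": 0, "turn": 0, "fingers": 0.3},
    {"x": 0, "y": 0, "z": 0, "turn": 0, "fingers": 0.3},
    {"x": 0, "y": 0, "z": 0, "turn": 0, "fingers": 0.3},
  ],
)

```text
time_s: 21.42
tcp_pos: [0.6279, -0.149, 0.1226]
orientation: [179.9, 0.0, 90.0]
contact_force: [-0.2, -0.5, -1.1]
finger_gap: 0.0554
grasp_force: 25.0
```

>>> drive_tool(
  plan=[
    {"x": 0, "y": 0, "z": -0.02, "turn": 0, "fingers": 0.3},
    {"x": 0, "y": 0, "z": -0.01, "turn": 0, "fingers": 0.3},
    {"x": 0, "y": 0, "z": -0.008, "turn": 0, "fingers": 0.3},
    {"x": 0, "y": 0, "z": 0, "turn": 0, "fingers": 0.3},
    {"x": 0, "y": 0, "z": 0, "turn": 0, "fingers": 0.3},
  ],
  force=8,
)

```text
time_s: 22.05
tcp_pos: [0.6273, -0.1488, 0.1023]
orientation: [180.0, -0.0, 90.0]
contact_force: [-0.5, 0.2, 0.4]
finger_gap: 0.0556
grasp_force: 8.0
```

>>> drive_tool(
  plan=[
    {"x": 0, "y": 0, "z": 0, "turn": 0, "fingers": 0.65},
    {"x": 0, "y": 0, "z": 0, "turn": 0, "fingers": 0.85},
    {"x": 0, "y": 0, "z": 0, "turn": 0, "fingers": 0.95},
    {"x": 0, "y": 0, "z": 0.06, "turn": 0, "fingers": 1},
    {"x": 0, "y": 0, "z": 0.1, "turn": 0, "fingers": 1},
    {"x": 0, "y": 0, "z": 0.1, "turn": 0, "fingers": 1},
    {"x": -0.0872, "y": -0.0096, "z": 0, "turn": 0, "fingers": 1},
    {"x": -0.0872, "y": -0.0096, "z": 0, "turn": 0, "fingers": 0.8},
    {"x": -0.0872, "y": -0.0096, "z": 0, "turn": 0, "fingers": 0.65},
    {"x": -0.0872, "y": -0.0096, "z": 0, "turn": 0, "fingers": 0.65},
    {"x": -0.0872, "y": -0.0096, "z": 0, "turn": 0, "fingers": 0.65},
    {"x": 0, "y": 0, "z": 0, "turn": 0, "fingers": 0.65},
  ],
)

```text
time_s: 23.55
tcp_pos: [0.4067, -0.1737, 0.2325]
orientation: [-179.9, 0.1, 89.9]
contact_force: [0.7, 0.3, 1.1]
finger_gap: 0.0597
grasp_force: 0.0
```

```bash
python3 stack.py white .1; python3 -c "
from stack import *; print(bot.get_state()['tcp_pos'])"; python3 snap.py scene a2 170,130,370,280
```

```text
top white 237 enc [ 0.628  -0.1486] rect [ 0.6277 -0.1487] z 0.0989 slope [-0.004  0.006]
scene white 241 enc [ 0.629  -0.1479] rect [ 0.6288 -0.1482] z 0.101 slope [0.004 0.002]
[ 0.40987373 -0.17312414  0.23299446]
4 [ 0.41039153 -0.17288154  0.23289744] [0.61924813 0.96723503 0.05373548]
```

View pics/a2.png

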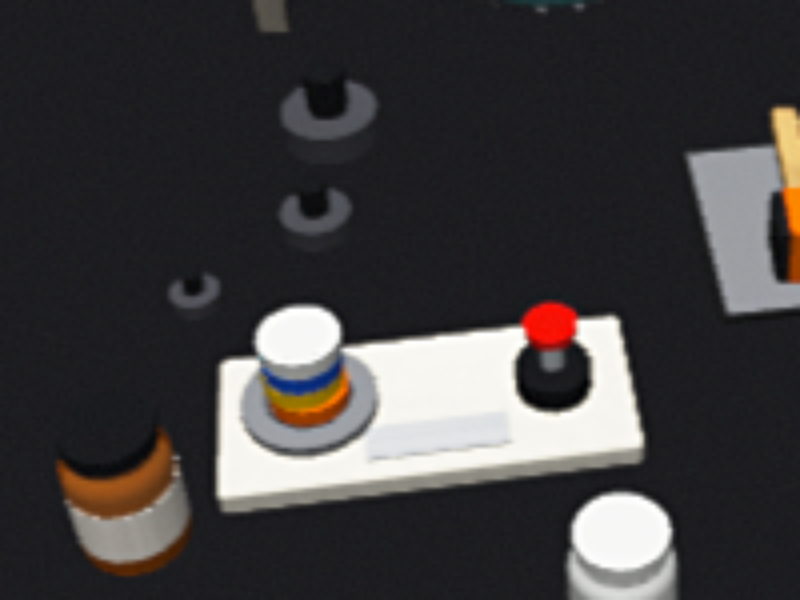

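The four-disc stack stands neatly at crop (300,360), and the middle weight is at crop (314,215). Next I'll grip its knob.

>>> drive_tool(
  plan=[
    {"x": 0, "y": 0, "z": -0.1, "turn": 0, "fingers": 0.65},
    {"x": 0, "y": 0, "z": -0.1, "turn": 0, "fingers": 0.65},
    {"x": 0, "y": 0, "z": -0.1, "turn": 0, "fingers": 0.65},
    {"x": 0, "y": 0, "z": -0.05, "turn": 0, "fingers": 0.65},
    {"x": 0, "y": 0, "z": -0.027, "turn": 0, "fingers": 0.65},
    {"x": 0, "y": 0, "z": -0.012, "turn": 0, "fingers": 0.65},
    {"x": 0, "y": 0, "z": 0, "turn": 0, "fingers": 0.65},
    {"x": 0, "y": 0, "z": 0, "turn": 0, "fingers": 0.05},
    {"x": 0, "y": 0, "z": 0, "turn": 0, "fingers": 0.05},
    {"x": 0, "y": 0, "z": 0, "turn": 0, "fingers": 0.05},
    {"x": 0, "y": 0, "z": 0, "turn": 0, "fingers": 0.05},
    {"x": 0, "y": 0, "z": 0, "turn": 0, "fingers": 0.05},
  ],
  force=40,
)

```text
time_s: 25.2
tcp_pos: [0.4091, -0.173, 0.0381]
orientation: [-180.0, 0.0, 90.0]
contact_force: [-2.0, -0.4, 5.5]
finger_gap: 0.0229
grasp_force: 40.0
```

>>> drive_tool(
  plan=[
    {"x": 0, "y": 0, "z": 0.04, "turn": 0, "fingers": 0.05},
    {"x": 0, "y": 0, "z": 0.1, "turn": 0, "fingers": 0.05},
    {"x": 0, "y": 0, "z": 0.1, "turn": 0, "fingers": 0.05},
    {"x": 0, "y": 0, "z": 0.1, "turn": 0, "fingers": 0.05},
    {"x": 0.0728, "y": 0.008, "z": 0, "turn": 0, "fingers": 0.05},
    {"x": 0.0728, "y": 0.008, "z": 0, "turn": 0, "fingers": 0.05},
    {"x": 0.0728, "y": 0.008, "z": 0, "turn": 0, "fingers": 0.05},
    {"x": 0.0728, "y": 0.008, "z": 0, "turn": 0, "fingers": 0.05},
    {"x": 0.0728, "y": 0.008, "z": 0, "turn": 0, "fingers": 0.05},
    {"x": 0.0728, "y": 0.008, "z": 0, "turn": 0, "fingers": 0.05},
    {"x": 0, "y": 0, "z": 0, "turn": 0, "fingers": 0.05},
    {"x": 0, "y": 0, "z": 0, "turn": 0, "fingers": 0.05},
  ],
)

```text
time_s: 26.7
tcp_pos: [0.6264, -0.1488, 0.2065]
orientation: [-179.8, -0.0, 90.1]
contact_force: [0.1, 0.0, -4.3]
finger_gap: 0.0229
grasp_force: 40.0
```

>>> drive_tool(
  plan=[
    {"x": 0, "y": 0, "z": -0.05, "turn": 0, "fingers": 0.05},
    {"x": 0, "y": 0, "z": -0.04, "turn": 0, "fingers": 0.05},
    {"x": 0, "y": 0, "z": 0, "turn": 0, "fingers": 0.05},
    {"x": 0, "y": 0, "z": 0, "turn": 0, "fingers": 0.05},
    {"x": 0, "y": 0, "z": 0, "turn": 0, "fingers": 0.05},
  ],
)

```text
time_s: 27.32
tcp_pos: [0.6283, -0.1489, 0.1639]
orientation: [179.9, 0.0, 90.0]
contact_force: [-0.7, 0.5, -3.8]
finger_gap: 0.0226
grasp_force: 40.0
```

```bash
python3 snap.py scene a3 190,130,340,250
```

```text
5 [ 0.62818689 -0.14889547  0.1638293 ] [ 0.15405589  0.31585674 -4.18255994]
```

View pics/a3.png

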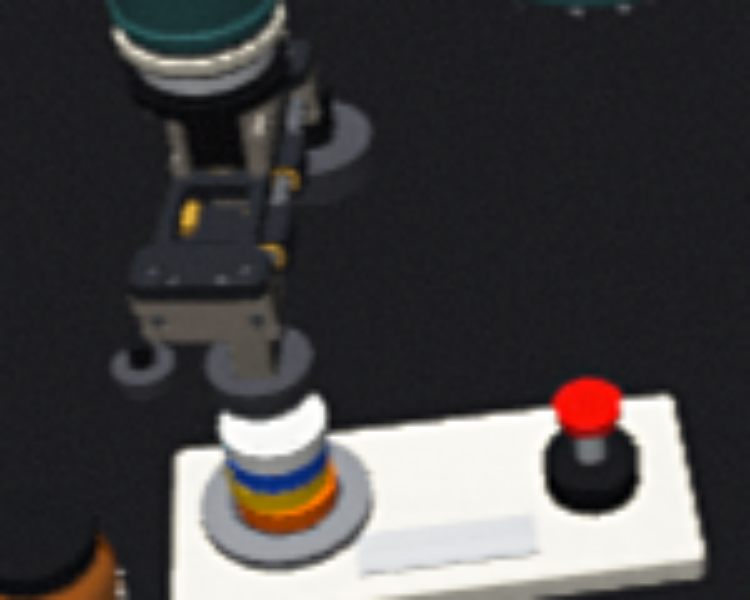

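The weight hangs level above the stack (crop (260,365) over (272,430)). I'll lower it.

>>> drive_tool(
  plan=[
    {"x": 0, "y": 0, "z": -0.022, "turn": 0, "fingers": 0.05},
    {"x": 0, "y": 0, "z": -0.014, "turn": 0, "fingers": 0.05},
    {"x": 0, "y": 0, "z": -0.008, "turn": 0, "fingers": 0.05},
    {"x": 0, "y": 0, "z": -0.004, "turn": 0, "fingers": 0.05},
    {"x": 0, "y": 0, "z": 0, "turn": 0, "fingers": 0.05},
    {"x": 0, "y": 0, "z": 0, "turn": 0, "fingers": 0.05},
  ],
)

```text
time_s: 28.12
tcp_pos: [0.6278, -0.1489, 0.1391]
orientation: [180.0, 0.0, 90.0]
contact_force: [0.1, -0.3, -3.4]
finger_gap: 0.0233
grasp_force: 40.0
```

Still mostly hanging (about 3.4 N), so about 1 mm lower and then release.

>>> drive_tool(
  plan=[
    {"x": 0, "y": 0, "z": -0.002, "turn": 0, "fingers": 0.05},
    {"x": 0, "y": 0, "z": -0.001, "turn": 0, "fingers": 0.05},
    {"x": 0, "y": 0, "z": 0, "turn": 0, "fingers": 0.35},
    {"x": 0, "y": 0, "z": 0, "turn": 0, "fingers": 0.5},
    {"x": 0, "y": 0, "z": 0, "turn": 0, "fingers": 0.7},
    {"x": 0, "y": 0, "z": 0, "turn": 0, "fingers": 0.8},
    {"x": 0, "y": 0, "z": 0.06, "turn": 0, "fingers": 0.8},
    {"x": 0, "y": 0, "z": 0.1, "turn": 0, "fingers": 0.8},
    {"x": -0.08, "y": 0, "z": 0.06, "turn": 0, "fingers": 0.8},
    {"x": -0.1, "y": 0, "z": 0, "turn": 0, "fingers": 0.8},
    {"x": -0.1, "y": 0, "z": 0, "turn": 0, "fingers": 0.8},
    {"x": 0, "y": 0, "z": 0, "turn": 0, "fingers": 0.8},
  ],
)

```text
time_s: 29.62
tcp_pos: [0.4847, -0.1494, 0.2475]
orientation: [-179.9, 0.1, 89.9]
contact_force: [0.6, -0.6, 0.7]
finger_gap: 0.0733
grasp_force: 0.0
```

```bash
python3 - <<'E'
from meas import *
for n in('top','scene'):
    im,D=grab(n); C=cloud(n,D); H=hsv(im); h,s,v=H[...,0].astype(int),H[...,1],H[...,2]; z=C[...,2]
    np.savez('b_'+n,im=im,D=D)
    near=(C[...,0]>.2)&(C[...,0]<.9)&(np.abs(C[...,1])<.7)
    d=np.hypot(C[...,0]-.628,C[...,1]+.149)
    M={'wtop':(d<.05)&(abs(z-.12)<.005)&(v<130),'knob':(d<.05)&(abs(z-.148)<.006),'orange':(h>3)&(h<19)&(s>200)&(z>.04)&(z<.07)&near&(d>.1),
    'wood':(h>8)&(h<25)&(s>60)&(s<200)&(v>110)&(z>.026)&(z<.05)&near&(C[...,1]<.4)&(C[...,1]>.05),'mat':(s<60)&(v>80)&(z<.0075)&(z>-.004)&(abs(C[...,1]-.19)<.15)&(abs(C[...,0]-.42)<.15)}
    for k,m in M.items():
        nn,l,st,ce=cv2.connectedComponentsWithStats(m.astype(np.uint8))
        for i in range(1,nn):
            if st[i,4]>=25:
                P=C[l==i]; c,wh,a=cv2.minAreaRect(P[:,:2].astype(np.float32))
                print(n,k,st[i,4],ce[i].round(),'mean',P.mean(0).round(4),'rect',np.round(c,4),np.round(wh,4),round(a,1))
im=np.load('b_top.npz')['im'][150:310,120:420,::-1]; cv2.imwrite('pics/b_top.png',cv2.resize(im,None,fx=2.6,fy=2.6))
E
```

```text
top wtop 122 [392. 173.] mean [ 0.6279 -0.1403  0.1187] rect [ 0.6299 -0.1431] [0.0399 0.0542] 69.2
top knob 32 [396. 171.] mean [ 0.6292 -0.1458  0.146 ] rect [ 0.6291 -0.1461] [0.0149 0.0214] 57.3
top orange 171 [271. 231.] mean [0.4567 0.2086 0.0548] rect [0.4561 0.2086] [0.0504 0.0279] 2.2
top orange 191 [141. 234.] mean [0.4367 0.6017 0.0506] rect [0.4367 0.6023] [0.0526 0.0328] 85.1
top wood 268 [272. 259.] mean [0.3751 0.2041 0.0381] rect [0.374  0.2048] [0.0249 0.1212] 89.4
top mat 1504 [281. 248.] mean [0.4105 0.1806 0.0022] rect [0.4148 0.1889] [0.1931 0.1133] 7.6
scene wtop 198 [243. 210.] mean [ 0.6368 -0.1478  0.1203] rect [ 0.6326 -0.1489] [0.0519 0.0537] 12.8
scene knob 62 [242. 202.] mean [ 0.6324 -0.1483  0.148 ] rect [ 0.6321 -0.1484] [0.0233 0.021 ] 32.3
scene orange 136 [499. 177.] mean [0.4359 0.5991 0.0534] rect [0.4353 0.6014] [0.0536 0.0407] 82.3
scene orange 171 [372. 184.] mean [0.4652 0.2075 0.055 ] rect [0.4596 0.2079] [0.0566 0.0333] 2.2
scene wood 133 [367. 167.] mean [0.3635 0.2018 0.0405] rect [0.3616 0.2025] [0.1003 0.0197] 2.9
scene mat 41 [374. 171.] mean [0.3422 0.2277 0.0046] rect [0.3416 0.2269] [0.0599 0.0161] 11.0
scene mat 712 [358. 188.] mean [0.4243 0.1711 0.0049] rect [0.4119 0.1878] [0.1975 0.1127] 7.5
```

View pics/b_top.png

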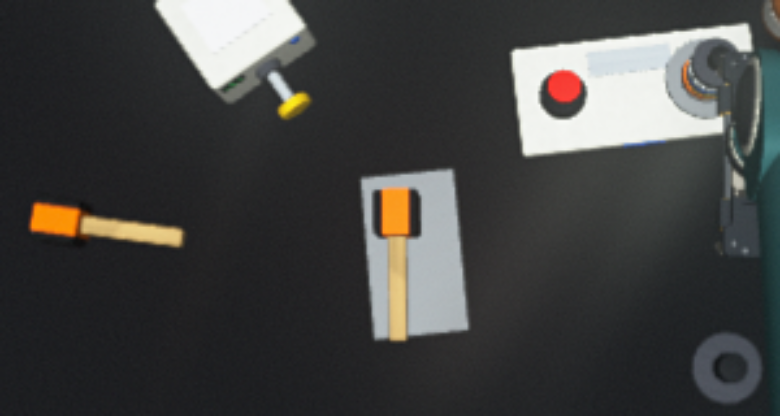

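Weight is on the pack: scene top at (242,210) is within about 3 mm of centre. The mallet on the mat is at crop (396,212), not displaced, with its handle along -x at about 2.5° yaw. I'll move above its handle.

>>> drive_tool(
  plan=[
    {"x": -0.0151, "y": 0.0711, "z": 0, "turn": 0.0514, "fingers": 0.8},
    {"x": -0.0151, "y": 0.0711, "z": 0, "turn": 0.0514, "fingers": 0.8},
    {"x": -0.0151, "y": 0.0711, "z": 0, "turn": 0.0514, "fingers": 0.8},
    {"x": -0.0151, "y": 0.0711, "z": 0, "turn": 0.0514, "fingers": 0.8},
    {"x": -0.0151, "y": 0.0711, "z": 0, "turn": 0.0514, "fingers": 0.8},
    {"x": -0.0151, "y": 0.0711, "z": 0, "turn": 0.0514, "fingers": 0.8},
    {"x": -0.0151, "y": 0.0711, "z": 0, "turn": 0.0514, "fingers": 0.8},
    {"x": -0.0151, "y": 0.0711, "z": 0, "turn": 0.0514, "fingers": 0.8},
    {"x": -0.0151, "y": 0.0711, "z": 0, "turn": 0.0514, "fingers": 0.8},
    {"x": -0.0151, "y": 0.0711, "z": 0, "turn": 0.0514, "fingers": 0.8},
    {"x": 0, "y": 0, "z": 0, "turn": 0, "fingers": 0.8},
    {"x": 0, "y": 0, "z": 0, "turn": 0, "fingers": 0.8},
  ],
)

```text
time_s: 31.22
tcp_pos: [0.4129, 0.2068, 0.2474]
orientation: [179.9, -0.0, -177.5]
contact_force: [0.8, -1.4, -0.7]
finger_gap: 0.0735
grasp_force: 0.0
```

```bash
cat > mal.py <<'E'
from meas import *
for n in('top','scene'):
    im,D=grab(n); C=cloud(n,D); H=hsv(im); h,s,v=H[...,0].astype(int),H[...,1],H[...,2]; z=C[...,2]
    near=(C[...,0]>.25)&(C[...,0]<.9)&(np.abs(C[...,1])<.7); d=np.hypot(C[...,0]-.628,C[...,1]+.149)
    M={'wtop':(d<.05)&(abs(z-.12)<.005)&(v<130),'knob':(d<.05)&(abs(z-.148)<.006),'orange':(h>3)&(h<19)&(s>200)&(z>.035)&near&(d>.1)&(C[...,1]>0),
    'wood':(h>8)&(h<25)&(s>60)&(s<200)&(v>110)&(z>.026)&(z<.05)&near&(C[...,1]<.4)&(C[...,1]>.05)}
    for k,m in M.items():
        nn,l,st,ce=cv2.connectedComponentsWithStats(m.astype(np.uint8))
        for i in range(1,nn):
            if st[i,4]>=25:
                P=C[l==i]; c,wh,a=cv2.minAreaRect(P[:,:2].astype(np.float32))
                print(n,k,st[i,4],ce[i].round(),'mean',P.mean(0).round(4),'rect',np.round(c,4),np.round(wh,4),round(a,1))
s=bot.get_state(); print(s['joint_pos'].round(1),s['tcp_pos'].round(4))
E
python3 mal.py
```

```text
top wtop 176 [395. 174.] mean [ 0.6262 -0.1475  0.1188] rect [ 0.6277 -0.1486] [0.0533 0.0518] 33.2
top knob 44 [397. 171.] mean [ 0.6273 -0.1487  0.1464] rect [ 0.6271 -0.1484] [0.0209 0.0205] 0.3
top orange 200 [141. 234.] mean [0.4351 0.5955 0.0648] rect [0.3777 0.3467] [0.5796 0.0365] 76.9
scene wtop 191 [243. 210.] mean [ 0.6367 -0.1481  0.1203] rect [ 0.6324 -0.1493] [0.0551 0.0528] 6.5
scene knob 57 [242. 202.] mean [ 0.631  -0.1487  0.1474] rect [ 0.6306 -0.1487] [0.0223 0.0224] 53.2
scene orange 142 [499. 177.] mean [0.4353 0.5986 0.0524] rect [0.4358 0.602 ] [0.0541 0.0372] 82.2
scene orange 182 [372. 185.] mean [0.4668 0.2077 0.0543] rect [0.4595 0.2074] [0.0585 0.0336] 3.4
scene wood 135 [367. 167.] mean [0.3632 0.2018 0.0402] rect [0.3614 0.2024] [0.1004 0.0197] 3.0
[ 24.4  18.  -63.6 113.2  18.7  59.9  44.8] [0.4129 0.2059 0.2473]
```

>>> drive_tool(
  plan=[
    {"x": 0, "y": 0, "z": -0.1, "turn": 0, "fingers": 0.8},
    {"x": 0, "y": 0, "z": -0.1, "turn": 0, "fingers": 0.8},
    {"x": 0, "y": 0, "z": -0.1, "turn": 0, "fingers": 0.8},
    {"x": 0, "y": 0, "z": -0.08, "turn": 0, "fingers": 0.8},
    {"x": 0, "y": 0, "z": -0.045, "turn": 0, "fingers": 0.8},
    {"x": 0, "y": 0, "z": -0.02, "turn": 0, "fingers": 0.8},
    {"x": 0, "y": 0, "z": 0, "turn": 0, "fingers": 0.8},
    {"x": 0, "y": 0, "z": 0, "turn": 0, "fingers": 0.05},
    {"x": 0, "y": 0, "z": 0, "turn": 0, "fingers": 0.05},
    {"x": 0, "y": 0, "z": 0, "turn": 0, "fingers": 0.05},
    {"x": 0, "y": 0, "z": 0, "turn": 0, "fingers": 0.05},
    {"x": 0, "y": 0, "z": 0, "turn": 0, "fingers": 0.05},
  ],
  force=60,
)

```text
time_s: 32.83
tcp_pos: [0.4122, 0.2066, 0.025]
orientation: [180.0, 0.0, -177.4]
contact_force: [1.0, -0.6, -0.4]
finger_gap: 0.0258
grasp_force: 0.0
```

```bash
python3 -c "
from h import *; s=bot.get_state(); print(s['joint_pos'].round(1),s['tcp_pos'].round(4),s['finger_gap'],s['grasp_force'])"
```

```text
[  4.7  37.1 -43.2 122.7  43.7  36.7  23.1] [0.4122 0.2066 0.025 ] 0.0257848622270588 0.0
```

Still closing; a bit more time, then lift.

>>> drive_tool(
  plan=[
    {"x": 0, "y": 0, "z": 0, "turn": 0, "fingers": 0.05},
    {"x": 0, "y": 0, "z": 0, "turn": 0, "fingers": 0.05},
    {"x": 0, "y": 0, "z": 0, "turn": 0, "fingers": 0.05},
  ],
)

```text
time_s: 33.2
tcp_pos: [0.412, 0.2063, 0.0248]
orientation: [-180.0, -0.0, -177.5]
contact_force: [-0.8, -2.2, 2.0]
finger_gap: 0.0198
grasp_force: 59.9
```

>>> drive_tool(
  plan=[
    {"x": 0, "y": 0, "z": 0.03, "turn": 0, "fingers": 0.05},
    {"x": 0, "y": 0, "z": 0.06, "turn": 0, "fingers": 0.05},
    {"x": 0, "y": 0, "z": 0.08, "turn": 0, "fingers": 0.05},
    {"x": 0, "y": 0, "z": 0.08, "turn": 0, "fingers": 0.05},
    {"x": 0, "y": 0, "z": 0.05, "turn": 0, "fingers": 0.05},
    {"x": 0, "y": 0, "z": 0, "turn": 0, "fingers": 0.05},
    {"x": 0, "y": 0, "z": 0, "turn": 0, "fingers": 0.05},
  ],
)

```text
time_s: 34.08
tcp_pos: [0.4117, 0.2061, 0.1742]
orientation: [-180.0, -0.1, -177.5]
contact_force: [0.0, -0.2, -1.3]
finger_gap: 0.0196
grasp_force: 59.9
```

```bash
python3 snap.py scene c1 280,110,430,260;python3 mal.py | grep -v wtop
```

```text
4 [0.41148416 0.20613399 0.17390814] [-0.51355981  0.51799692 -1.03853887]
top knob 45 [397. 171.] mean [ 0.6276 -0.1486  0.1467] rect [ 0.6272 -0.1483] [0.0207 0.0211] 1.7
top orange 200 [141. 234.] mean [0.4364 0.6011 0.0498] rect [0.4368 0.6034] [0.0562 0.0328] 83.7
scene knob 60 [242. 202.] mean [ 0.6314 -0.1484  0.1476] rect [ 0.6295 -0.149 ] [0.0211 0.0257] 81.3
scene orange 300 [375. 149.] mean [0.4717 0.2086 0.1918] rect [0.4465 0.2086] [0.0814 0.032 ] 0.5
scene orange 144 [499. 177.] mean [0.4353 0.5985 0.0524] rect [0.4339 0.6026] [0.0542 0.04  ] 80.5
[ 18.3  24.2 -58.5 117.7  26.1  52.3  38. ] [0.4115 0.2064 0.1739]
```

View pics/c1.png

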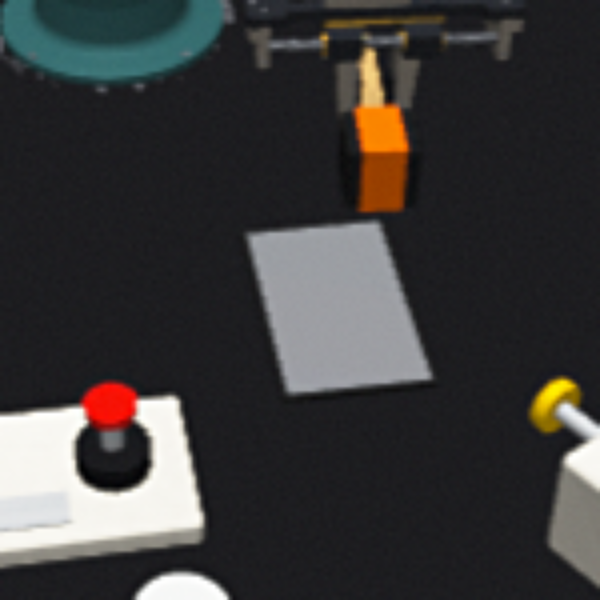

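The mallet is held level (head at crop (382,160)), clear of the mat. I'll move it over the striker.

>>> drive_tool(
  plan=[
    {"x": 0.0588, "y": -0.0756, "z": 0, "turn": 0, "fingers": 0.05},
    {"x": 0.0588, "y": -0.0756, "z": 0, "turn": 0, "fingers": 0.05},
    {"x": 0.0588, "y": -0.0756, "z": 0, "turn": 0, "fingers": 0.05},
    {"x": 0.0588, "y": -0.0756, "z": 0, "turn": 0, "fingers": 0.05},
    {"x": 0.0588, "y": -0.0756, "z": 0, "turn": 0, "fingers": 0.05},
    {"x": 0, "y": 0, "z": -0.05, "turn": 0, "fingers": 0.05},
    {"x": 0, "y": 0, "z": -0.02, "turn": 0, "fingers": 0.05},
    {"x": 0, "y": 0, "z": 0, "turn": 0, "fingers": 0.05},
    {"x": 0, "y": 0, "z": 0, "turn": 0, "fingers": 0.05},
    {"x": 0, "y": 0, "z": 0, "turn": 0, "fingers": 0.05},
  ],
)

```text
time_s: 35.48
tcp_pos: [0.5595, 0.0181, 0.1406]
orientation: [-180.0, 0.1, -177.4]
contact_force: [1.5, -0.6, -1.2]
finger_gap: 0.0196
grasp_force: 59.9
```

```bash
python3 snap.py scene c2 230,120,380,260;python3 mal.py | grep -v wtop
```

```text
4 [0.55947606 0.01796303 0.14058539] [ 0.13307216  1.40620246 -1.92371465]
top knob 50 [397. 171.] mean [ 0.6276 -0.1487  0.1462] rect [ 0.628  -0.1482] [0.0206 0.0211] 86.0
top orange 197 [141. 234.] mean [0.4357 0.5986 0.0571] rect [0.3777 0.3464] [0.5789 0.0365] 76.9
scene knob 61 [242. 202.] mean [ 0.6318 -0.1484  0.1478] rect [ 0.6308 -0.1484] [0.0237 0.0208] 2.8
scene orange 142 [499. 177.] mean [0.4354 0.5987 0.0527] rect [0.4315 0.603 ] [0.0541 0.0418] 84.0
scene orange 345 [307. 194.] mean [0.6186 0.0204 0.1587] rect [0.5969 0.0187] [0.0759 0.0322] 3.7
[ 33.   35.  -50.8 106.5  33.2  54.5  59.7] [0.5594 0.0177 0.1403]
```

View pics/c2.png

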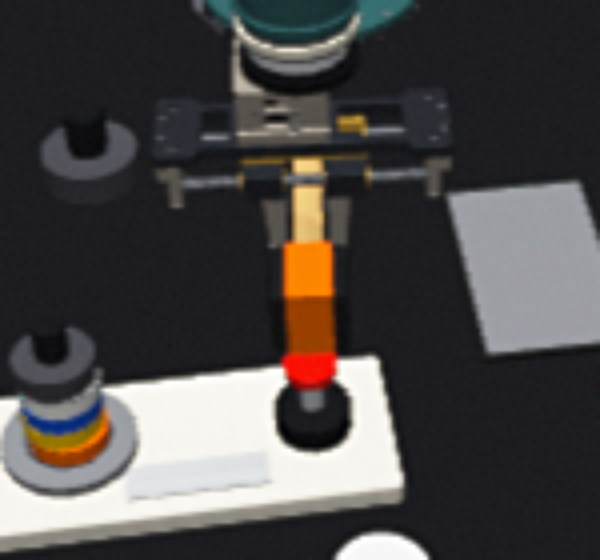

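The mallet head at crop (310,300) is in line above the red cap at (310,370), and the pack is intact. Now the strike.

>>> drive_tool(
  plan=[
    {"x": 0, "y": 0, "z": -0.04, "turn": 0, "fingers": 0.05},
    {"x": 0, "y": 0, "z": -0.03, "turn": 0, "fingers": 0.05},
    {"x": 0, "y": 0, "z": -0.025, "turn": 0, "fingers": 0.05},
    {"x": 0, "y": 0, "z": -0.016, "turn": 0, "fingers": 0.05},
    {"x": 0, "y": 0, "z": 0, "turn": 0, "fingers": 0.05},
    {"x": 0, "y": 0, "z": 0, "turn": 0, "fingers": 0.05},
  ],
)

```text
time_s: 36.38
tcp_pos: [0.5584, 0.0173, 0.0846]
orientation: [-179.9, -0.1, -177.5]
contact_force: [-6.0, -2.0, 9.0]
finger_gap: 0.0194
grasp_force: 60.0
```

```bash
python3 - <<'E'
from meas import *
for n in('scene','top'):
    im,D=grab(n); C=cloud(n,D); H=hsv(im); h,s=H[...,0].astype(int),H[...,1]; z=C[...,2]
    r=((h<4)|(h>174))&(s>150)&(np.hypot(C[...,0]-.604,C[...,1]-.019)<.05); o=(h>4)&(h<19)&(s>180)&(np.hypot(C[...,0]-.604,C[...,1]-.019)<.06)
    for k,m in(('red',r),('or',o)):
        P=C[m]
        if len(P)>5: print(n,k,len(P),P.min(0).round(3),P.max(0).round(3),np.percentile(P[:,2],[5,95]).round(3))
print(bot.get_state()['tcp_pos'],bot.get_state()['contact_force'])
E
python3 snap.py scene c3 230,120,380,260
```

```text
scene or 346 [0.571 0.002 0.046] [0.634 0.037 0.123] [0.072 0.121]
[0.55843524 0.01735077 0.08464446] [-5.10191431 -2.26066997  9.59327781]
4 [0.5584575  0.01732322 0.08464234] [-5.51533115 -2.37255211  9.56448888]
```

View pics/c3.png

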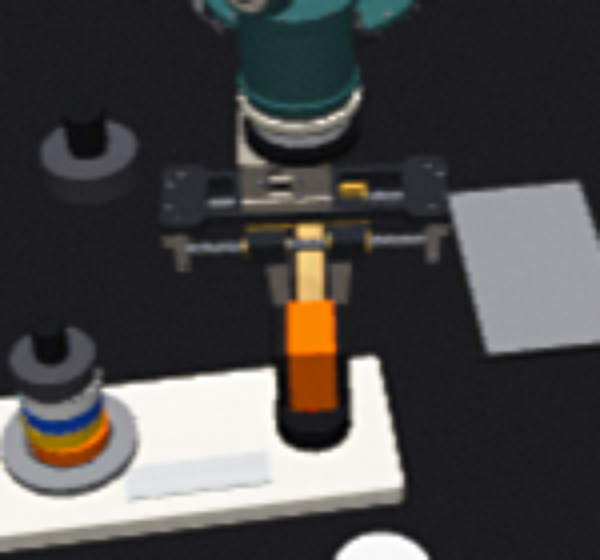

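Head is on the cap with about 11 N upwards. Pressing a little deeper to be sure it is bottomed.

>>> drive_tool(
  plan=[
    {"x": 0, "y": 0, "z": -0.006, "turn": 0, "fingers": 0.05},
    {"x": 0, "y": 0, "z": -0.006, "turn": 0, "fingers": 0.05},
    {"x": 0, "y": 0, "z": 0, "turn": 0, "fingers": 0.05},
    {"x": 0, "y": 0, "z": 0, "turn": 0, "fingers": 0.05},
  ],
)

```text
time_s: 37.02
tcp_pos: [0.5577, 0.0174, 0.0813]
orientation: [-179.7, -0.2, -177.4]
contact_force: [-17.4, -4.0, 35.0]
finger_gap: 0.0197
grasp_force: 60.0
```

Over 35 N: bottomed. Back up and over the mat.

>>> drive_tool(
  plan=[
    {"x": 0, "y": 0, "z": 0.03, "turn": 0, "fingers": 0.05},
    {"x": 0, "y": 0, "z": 0.07, "turn": 0, "fingers": 0.05},
    {"x": 0, "y": 0, "z": 0.08, "turn": 0, "fingers": 0.05},
    {"x": -0.0624, "y": 0.0732, "z": 0, "turn": 0, "fingers": 0.05},
    {"x": -0.0624, "y": 0.0732, "z": 0, "turn": 0, "fingers": 0.05},
    {"x": -0.0624, "y": 0.0732, "z": 0, "turn": 0, "fingers": 0.05},
    {"x": -0.0624, "y": 0.0732, "z": 0, "turn": 0, "fingers": 0.05},
    {"x": -0.0624, "y": 0.0732, "z": 0, "turn": 0, "fingers": 0.05},
    {"x": 0, "y": 0, "z": 0, "turn": 0, "fingers": 0.05},
    {"x": 0, "y": 0, "z": 0, "turn": 0, "fingers": 0.05},
    {"x": 0, "y": 0, "z": -0.1, "turn": 0, "fingers": 0.05},
    {"x": 0, "y": 0, "z": 0, "turn": 0, "fingers": 0.05},
  ],
)

```text
time_s: 38.52
tcp_pos: [0.4017, 0.1986, 0.116]
orientation: [-179.9, -0.4, -177.5]
contact_force: [-1.4, -1.1, -2.3]
finger_gap: 0.0195
grasp_force: 60.0
```

```bash
python3 snap.py scene c4 230,100,430,250;python3 mal.py
```

```text
4 [0.40276501 0.19984586 0.11768397] [ 0.19531123  0.3225683  -1.46986728]
top wtop 172 [395. 174.] mean [ 0.6258 -0.1475  0.1187] rect [ 0.6274 -0.1484] [0.052 0.053] 5.0
top knob 43 [397. 171.] mean [ 0.6285 -0.1494  0.1473] rect [ 0.6276 -0.1484] [0.02   0.0198] 0.7
top orange 200 [141. 234.] mean [0.4364 0.6009 0.0503] rect [0.4367 0.6021] [0.0546 0.033 ] 84.4
scene wtop 193 [243. 210.] mean [ 0.6369 -0.148   0.1205] rect [ 0.6327 -0.1486] [0.0511 0.0544] 20.5
scene knob 60 [242. 202.] mean [ 0.6319 -0.1485  0.148 ] rect [ 0.6303 -0.1488] [0.0228 0.022 ] 14.5
scene orange 272 [372. 161.] mean [0.4621 0.2034 0.1436] rect [0.4389 0.2025] [0.0823 0.032 ] 2.1
scene orange 143 [499. 177.] mean [0.435  0.5987 0.0522] rect [0.4346 0.6024] [0.0538 0.0393] 84.1
[ 14.4  28.  -54.  121.4  31.9  45.8  32.9] [0.4041 0.2009 0.1194]
```

View pics/c4.png

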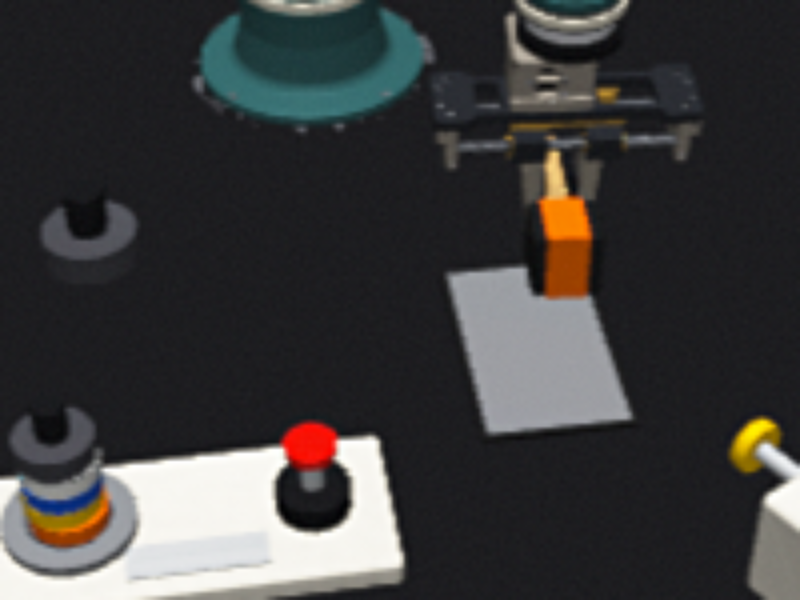

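The striker is back up (crop (310,445)), the pack is intact and the mallet is over the mat (head at crop (567,250)). I'll lower and release it.

>>> drive_tool(
  plan=[
    {"x": 0, "y": 0, "z": -0.08, "turn": 0, "fingers": 0.05},
    {"x": 0, "y": 0, "z": -0.06, "turn": 0, "fingers": 0.05},
    {"x": 0, "y": 0, "z": -0.025, "turn": 0, "fingers": 0.05},
    {"x": 0, "y": 0, "z": -0.012, "turn": 0, "fingers": 0.05},
    {"x": 0, "y": 0, "z": -0.006, "turn": 0, "fingers": 0.05},
    {"x": 0, "y": 0, "z": 0, "turn": 0, "fingers": 0.05},
    {"x": 0, "y": 0, "z": 0, "turn": 0, "fingers": 0.05},
  ],
  force=20,
)

```text
time_s: 39.55
tcp_pos: [0.4036, 0.2008, 0.0274]
orientation: [180.0, 0.1, -177.5]
contact_force: [-0.5, 0.2, -1.7]
finger_gap: 0.0202
grasp_force: 20.0
```

>>> drive_tool(
  plan=[
    {"x": 0, "y": 0, "z": -0.003, "turn": 0, "fingers": 0.05},
    {"x": 0, "y": 0, "z": -0.001, "turn": 0, "fingers": 0.05},
    {"x": 0, "y": 0, "z": 0, "turn": 0, "fingers": 0.4},
    {"x": 0, "y": 0, "z": 0, "turn": 0, "fingers": 0.7},
    {"x": 0, "y": 0, "z": 0, "turn": 0, "fingers": 0.8},
    {"x": 0, "y": 0, "z": 0.06, "turn": 0, "fingers": 0.8},
    {"x": 0, "y": 0, "z": 0.1, "turn": 0, "fingers": 0.5},
    {"x": 0, "y": 0, "z": 0.1, "turn": 0, "fingers": 0},
    {"x": 0, "y": 0, "z": 0.08, "turn": 0, "fingers": 0},
    {"x": 0, "y": 0, "z": 0, "turn": 0, "fingers": 0},
  ],
)

```text
time_s: 40.8
tcp_pos: [0.4048, 0.2014, 0.1973]
orientation: [180.0, 0.3, -177.5]
contact_force: [-0.1, -0.2, -0.6]
finger_gap: 0.0218
grasp_force: 0.0
```

```bash
python3 mal.py; python3 - <<'E'
from meas import *
for n in('top','scene'):
    im,D=grab(n); C=cloud(n,D); H=hsv(im); h,s,v=H[...,0].astype(int),H[...,1],H[...,2]; z=C[...,2]
    box=(C[...,0]>.5)&(C[...,0]<.9)&(C[...,1]>.22)&(C[...,1]<.65)
    M={'top':box&(abs(z-.09)<.005)&(s<70)&(v>100),'yel':box&(h>=21)&(h<35)&(s>130)&(z>.02),'rod':box&(abs(z-.05)<.02)&(s<70)&(v>70)}
    for k,m in M.items():
        nn,l,st,ce=cv2.connectedComponentsWithStats(m.astype(np.uint8))
        for i in range(1,nn):
            if st[i,4]>=20:
                P=C[l==i]; c,wh,a=cv2.minAreaRect(P[:,:2].astype(np.float32))
                print(n,k,st[i,4],ce[i].round(),'mean',P.mean(0).round(4),'rect',np.round(c,4),np.round(wh,4),round(a,1),P[:,2].max().round(3))
E
```

```text
top wtop 169 [395. 174.] mean [ 0.6257 -0.1471  0.1191] rect [ 0.627  -0.1492] [0.053  0.0517] 22.1
top knob 46 [397. 171.] mean [ 0.6279 -0.1492  0.1465] rect [ 0.6271 -0.1487] [0.0212 0.0201] 0.1
top orange 200 [141. 234.] mean [0.4356 0.5982 0.0573] rect [0.3778 0.347 ] [0.5802 0.0365] 76.9
top wood 34 [272. 281.] mean [0.3116 0.2008 0.0387] rect [0.3136 0.1995] [0.0176 0.0185] 1.3
scene wtop 197 [243. 210.] mean [ 0.637  -0.1473  0.1206] rect [ 0.6336 -0.1483] [0.0538 0.0544] 19.7
scene knob 60 [242. 202.] mean [ 0.6318 -0.1485  0.1477] rect [ 0.6307 -0.1494] [0.0235 0.0218] 30.3
scene orange 142 [499. 177.] mean [0.4355 0.5986 0.0527] rect [0.4322 0.6018] [0.0531 0.0413] 87.3
scene orange 185 [370. 183.] mean [0.4585 0.2037 0.0538] rect [0.452  0.2035] [0.0573 0.0335] 3.5
scene wood 126 [366. 165.] mean [0.3551 0.1989 0.0401] rect [0.3535 0.1996] [0.0981 0.0199] 2.5
[ 21.6  21.4 -61.1 117.9  23.3  53.8  40.5] [0.4031 0.2    0.1945]
top top 1473 [208. 155.] mean [0.6746 0.4066 0.0896] rect [0.6756 0.4069] [0.1292 0.1275] 37.5 0.095
top yel 79 [233. 190.] mean [0.5759 0.3313 0.0575] rect [0.5768 0.3318] [0.0139 0.0381] 34.8 0.075
top rod 212 [224. 177.] mean [0.6185 0.3621 0.053 ] rect [0.6077 0.3542] [0.0536 0.1281] 38.6 0.069
scene top 1561 [455. 229.] mean [0.6836 0.4047 0.0916] rect [0.6783 0.4065] [0.1307 0.1326] 37.3 0.095
scene yel 89 [418. 211.] mean [0.5839 0.3283 0.059 ] rect [0.5793 0.3309] [0.0145 0.0391] 41.8 0.074
scene rod 59 [424. 215.] mean [0.598  0.3436 0.0559] rect [0.5981 0.3457] [0.0368 0.0162] 32.0 0.061
scene rod 678 [449. 251.] mean [0.7224 0.3891 0.05  ] rect [0.7212 0.4002] [0.177  0.0905] 81.3 0.07
```

The mallet lies on the mat (head about (0.450,0.2035)). The pump axis is at about 37.5°, with the plunger face at about (0.574,0.328). I'll move in front of it with the fingers shut and turn to yaw 217.5.

>>> drive_tool(
  plan=[
    {"x": 0.0522, "y": 0.0386, "z": 0, "turn": 0.0389, "fingers": 0},
    {"x": 0.0522, "y": 0.0386, "z": 0, "turn": 0.0389, "fingers": 0},
    {"x": 0.0522, "y": 0.0386, "z": 0, "turn": 0.0389, "fingers": 0},
    {"x": 0.0522, "y": 0.0386, "z": 0, "turn": 0.0389, "fingers": 0},
    {"x": 0.0522, "y": 0.0386, "z": 0, "turn": 0.0389, "fingers": 0},
    {"x": 0, "y": 0, "z": 0, "turn": 0, "fingers": 0},
    {"x": 0, "y": 0, "z": -0.1, "turn": 0, "fingers": 0},
    {"x": 0, "y": 0, "z": -0.1, "turn": 0, "fingers": 0},
    {"x": 0, "y": 0, "z": -0.06, "turn": 0, "fingers": 0},
    {"x": 0, "y": 0, "z": -0.041, "turn": 0, "fingers": 0},
    {"x": 0, "y": 0, "z": 0, "turn": 0, "fingers": 0},
    {"x": 0, "y": 0, "z": 0, "turn": 0, "fingers": 0},
  ],
)

```text
time_s: 42.5
tcp_pos: [0.534, 0.2977, 0.0455]
orientation: [180.0, 0.1, -142.4]
contact_force: [1.0, 0.1, 1.3]
finger_gap: 0.0006
grasp_force: 0.0
```

```bash
python3 snap.py scene d1 340,120,500,260; python3 -c "
from h import *; print(bot.get_state()['joint_pos'].round(1))"
```

```text
4 [0.53427007 0.29778139 0.0457746 ] [-1.11270493  0.4980628   0.02579886]
[  3.6  49.4 -51.3 101.5  47.6  53.4  58.9]
```

View pics/d1.png

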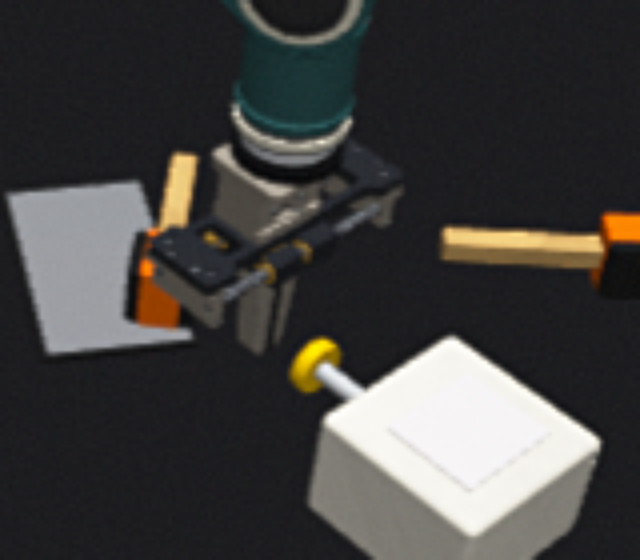

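The shut fingers (crop (262,320)) are lined up in front of the yellow plunger (crop (315,365)). Pushing.

>>> drive_tool(
  plan=[
    {"x": 0.024, "y": 0.0184, "z": 0, "turn": 0, "fingers": 0},
    {"x": 0.024, "y": 0.0184, "z": 0, "turn": 0, "fingers": 0},
    {"x": 0.024, "y": 0.0184, "z": 0, "turn": 0, "fingers": 0},
    {"x": 0.024, "y": 0.0184, "z": 0, "turn": 0, "fingers": 0},
    {"x": 0.018, "y": 0.0138, "z": 0, "turn": 0, "fingers": 0},
    {"x": 0.014, "y": 0.0107, "z": 0, "turn": 0, "fingers": 0},
    {"x": 0, "y": 0, "z": 0, "turn": 0, "fingers": 0},
    {"x": 0, "y": 0, "z": 0, "turn": 0, "fingers": 0},
    {"x": 0, "y": 0, "z": 0, "turn": 0, "fingers": 0},
  ],
)

```text
time_s: 43.68
tcp_pos: [0.5962, 0.3448, 0.0458]
orientation: [-179.9, -0.2, -142.5]
contact_force: [-7.8, -5.9, 6.5]
finger_gap: 0.0006
grasp_force: 4.7
```

>>> drive_tool(
  plan=[
    {"x": 0.0064, "y": 0.0048, "z": 0, "turn": 0, "fingers": 0},
    {"x": 0, "y": 0, "z": 0, "turn": 0, "fingers": 0},
    {"x": 0, "y": 0, "z": 0, "turn": 0, "fingers": 0},
  ],
)

```text
time_s: 44.05
tcp_pos: [0.5962, 0.3449, 0.0458]
orientation: [-179.8, -0.7, -142.4]
contact_force: [-17.8, -14.3, 15.6]
finger_gap: 0.0006
grasp_force: 11.3
```

```bash
python3 - <<'E'
from meas import *
for n in('top','scene'):
    im,D=grab(n); C=cloud(n,D); H=hsv(im); h,s,v=H[...,0].astype(int),H[...,1],H[...,2]; z=C[...,2]
    box=(C[...,0]>.5)&(C[...,0]<.9)&(C[...,1]>.22)&(C[...,1]<.65)
    m=box&(h>=21)&(h<35)&(s>130)&(z>.02); P=C[m]
    d=np.array([.794,.607]); a=(P[:,:2]-[.677,.4067])@d+.065
    print(n,len(P),'along pump x of knob',np.percentile(a,[2,50,98]).round(4) if len(P) else '')
D=np.load('b_scene.npz'); im=D['im']; C=cloud('scene',D['D']); H=hsv(im); h,s=H[...,0].astype(int),H[...,1]
m=(C[...,0]>.5)&(C[...,1]>.22)&(C[...,1]<.65)&(h>=21)&(h<35)&(s>130)&(C[...,2]>.02); print('before', np.percentile((C[m][:,:2]-[.677,.4067])@[.794,.607]+.065,[2,50,98]).round(4))
E
python3 snap.py scene d2 340,120,500,260
```

```text
top 8 along pump x of knob [-0.0202 -0.0188 -0.001 ]
scene 56 along pump x of knob [-0.0472 -0.021  -0.0133]
before [-0.0641 -0.055  -0.0516]
4 [0.59621571 0.34483755 0.0458079 ] [-17.54469247 -14.5325253   16.54847584]
```

View pics/d2.png

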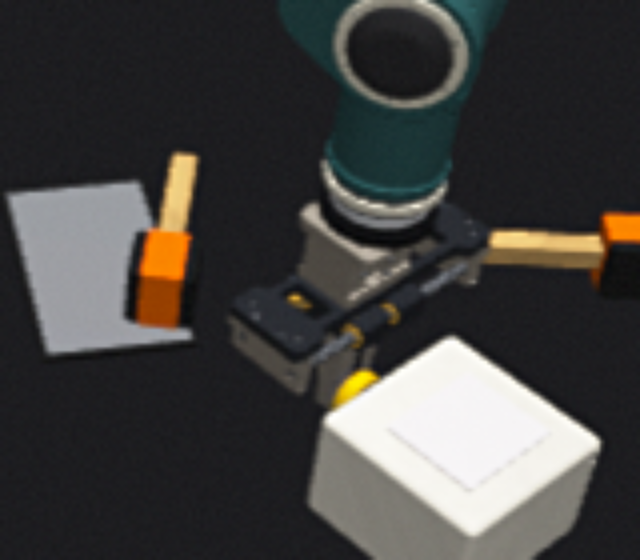

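The knob (crop (357,388)) is pressed about 38–40 mm, against its stop: 22 N with no further motion. Back off, rise and move clear.

>>> drive_tool(
  plan=[
    {"x": -0.04, "y": -0.03, "z": 0, "turn": 0, "fingers": 0},
    {"x": -0.05, "y": -0.038, "z": 0, "turn": 0, "fingers": 0},
    {"x": -0.05, "y": -0.038, "z": 0, "turn": 0, "fingers": 0},
    {"x": 0, "y": 0, "z": 0.08, "turn": 0, "fingers": 0},
    {"x": 0, "y": 0, "z": 0.1, "turn": 0, "fingers": 0},
    {"x": 0, "y": 0, "z": 0.1, "turn": 0, "fingers": 0},
    {"x": 0, "y": 0, "z": 0.08, "turn": 0, "fingers": 0},
    {"x": 0, "y": 0, "z": 0, "turn": 0, "fingers": 0},
    {"x": 0, "y": 0, "z": 0, "turn": 0, "fingers": 0},
    {"x": 0, "y": 0, "z": 0, "turn": 0, "fingers": 0},
  ],
)

```text
time_s: 45.45
tcp_pos: [0.5305, 0.295, 0.2233]
orientation: [180.0, -0.1, -142.4]
contact_force: [0.8, 0.2, -0.3]
finger_gap: 0.0007
grasp_force: 0.0
```

```bash
python3 mal.py; python3 - <<'E'
from meas import *
im,D=grab('scene'); C=cloud('scene',D); H=hsv(im); h,s=H[...,0].astype(int),H[...,1]; z=C[...,2]
m=(C[...,0]>.5)&(C[...,1]>.22)&(C[...,1]<.65)&(h>=21)&(h<35)&(s>130)&(z>.02)
if m.sum(): print('knob',m.sum(),np.percentile((C[m][:,:2]-[.677,.4067])@[.794,.607]+.065,[2,50,98]).round(4))
r=((h<4)|(h>174))&(s>150)&(np.hypot(C[...,0]-.604,C[...,1]-.019)<.05); print('striker z',np.median(C[r][:,2]),r.sum())
E
python3 snap.py scene e1 110,100,510,300
```

```text
top wtop 186 [395. 174.] mean [ 0.6251 -0.1475  0.1187] rect [ 0.6263 -0.1485] [0.0531 0.052 ] 70.6
top knob 49 [397. 171.] mean [ 0.6275 -0.1491  0.1464] rect [ 0.6269 -0.1486] [0.0201 0.021 ] 89.3
top orange 160 [262. 230.] mean [0.4581 0.2351 0.0759] rect [0.3933 0.1549] [0.2582 0.0482] 51.7
top orange 199 [141. 234.] mean [0.4341 0.5932 0.0721] rect [0.3773 0.3471] [0.5801 0.0355] 76.9
top wood 288 [256. 257.] mean [0.3786 0.254  0.0374] rect [0.3787 0.2545] [0.0212 0.1199] 78.3
scene wtop 196 [243. 211.] mean [ 0.6374 -0.1476  0.1204] rect [ 0.6319 -0.1491] [0.0523 0.054 ] 15.3
scene knob 57 [242. 202.] mean [ 0.6316 -0.1485  0.1481] rect [ 0.6297 -0.1483] [0.0213 0.0244] 68.7
scene orange 142 [499. 177.] mean [0.4355 0.5985 0.0526] rect [0.435  0.6013] [0.0522 0.0409] 83.8
scene orange 186 [380. 186.] mean [0.4719 0.2331 0.0537] rect [0.4633 0.2347] [0.033  0.0602] 78.2
scene wood 119 [384. 168.] mean [0.3725 0.2555 0.0412] rect [0.371  0.2559] [0.0193 0.103 ] 77.8
[  9.9  38.1 -61.6  95.6  35.6  68.4  67.2] [0.5305 0.2953 0.2233]
knob 92 [-0.1307 -0.0552 -0.0513]
striker z 0.08560466150095536 127
2 [0.53059576 0.29548145 0.22360213] [-1.12847268  1.11434074 -0.15583719]
```

View pics/e1.png

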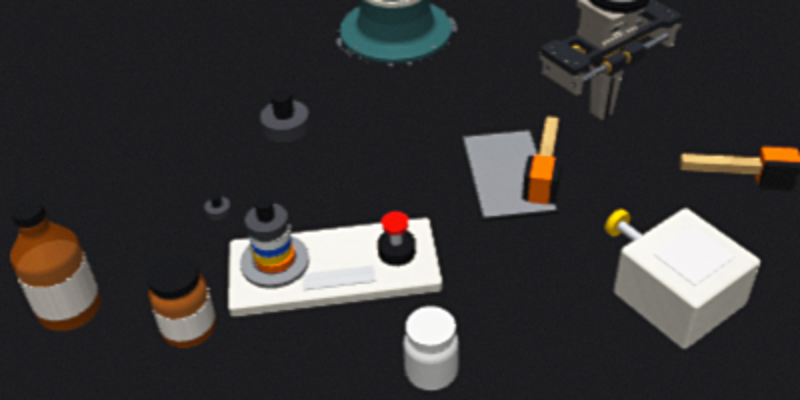

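The mallet got nudged about 30 mm but its head still lies flat on the mat: about 53 mm lengthways and 41 mm sideways of the centre, inside the 90/55 mm limits. The pack is centred, the striker (crop (395,222)) and plunger (crop (617,222)) have sprung back, and the jars are untouched. Handing in.

```bash
python3 -c "
from bench import bot; print(bot.sign_off())"
```

```text
the job is handed in; nothing more can be done
None
```

The job is handed in, but sign-off gave no verdict: four discs and the middle weight stand centred on the plate, the striker and plunger were each driven to their stops and sprang back, the bottle and jars look untouched, and the mallet's head lies on the mat about 14 mm inside the sideways limit after being nudged aside late in the run.

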